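# Pack a batch of drilled corner blocks into the site case

## Task

Pack the dark corner blocks for the site: first find, by trying them, the one of the three wooden tills that drops fully home in the blue case. Then tip the white tray over the seated till so that its blocks slide in, and add any block that lies on the bench; when every block lies inside the till, below its rim, lay the hold-down bar flat across the case, centred, down in both bracket notches. Leave the empty tray and the two other tills standing flat on the bench, and leave everything else on the bench where it is.

Things in the scene. Friction and masses are not known exactly. Their poses are not given: they have to be found in the camera images.
- case_2: The case: open box on a steel base plate, blue walls 10 mm thick, standing loose, 1.3 kg. There are three, alike but for their inner size; only one is on the bench, the others read None. Origin: centre of the underside, at bench level; x along the long side, y along the short side. Inside 120 to 134 mm (x) by 80 to 94 mm (y). Inner floor at z = 8 mm; wall tops at 43 mm, upper 5 mm bevelled.
- case_3: Case, see case_2. Outside the middle (x = 0) of each long wall stands a wooden bracket 14 mm thick (y), its near face 10 mm outside the inner wall face, with a notch for the bar: notch floor at z = 86 mm, 26 mm wide (x) there, flaring to about 32 mm at its top, z = 106 mm.
- case_1: Case, see case_2. Each case takes just one of the three tills, with 2 mm play on each side; the others are 3 mm or more too long or too wide for it and stop on its rim, about 30 mm too high. Nothing marks which till fits which case: try them.
- till_a_mid (a point): Lift-out till: plywood tray 116 to 130 mm long (x), 76 to 90 mm wide (y), 48 mm tall, floor and walls 5 mm, 0.2 kg. A dark divider 12 mm thick (x) parts it at x = 0 into two equal compartments; its central 60 mm (y) rises as a flat handle to 74 mm above the underside. Point: the till's centre, 37 mm above its underside (z = 45 mm when home in the case, 37 mm on the bench).
- till_b_mid (a point): Another lift-out till, of the same build as till_a but a few mm longer or shorter and narrower or wider. Point and axes as for till_a.
- till_c_mid (a point): The third lift-out till, of the same build as till_a but a few mm longer or shorter and narrower or wider. Point and axes as for till_a. Tills fit either way round (half turn).
- block1_mid (a point): A dark walnut corner block, 24 x 24 x 18 mm, with a brass insert in its top, 20 g. Point: its centre; z is its 18 mm direction. Starts on the tray. Not every block is there in each run (None if absent).
- block2_mid (a point): A dark walnut corner block, 24 x 24 x 18 mm, with a brass insert in its top, 20 g. Point: its centre; z is its 18 mm direction. Starts on the tray. Not every block is there in each run (None if absent).
- block3_mid (a point): A dark walnut corner block, 24 x 24 x 18 mm, with a brass insert in its top, 20 g. Point: its centre; z is its 18 mm direction. Starts on the tray. Not every block is there in each run (None if absent).
- block4_mid (a point): A dark walnut corner block, 24 x 24 x 18 mm, with a brass insert in its top, 20 g. Point: its centre; z is its 18 mm direction. Starts on the tray. Not every block is there in each run (None if absent).
- block5_mid (a point): A dark walnut corner block, 24 x 24 x 18 mm, with a brass insert in its top, 20 g. Point: its centre; z is its 18 mm direction. Starts loose on the bench. Not every block is there in each run (None if absent).
- block6_mid (a point): A dark walnut corner block, 24 x 24 x 18 mm, with a brass insert in its top, 20 g. Point: its centre; z is its 18 mm direction. Starts loose on the bench. Not every block is there in each run (None if absent).
- tray_mid (a point): White tray, 180 mm long (x), 74 wide (y), inside 64; floor 5 mm; walls to 24 mm on three sides, open mouth at its -x end, 90 mm from centre. Wooden carrying handle over the middle: posts 20 mm wide (x) outside the side walls, crossbar along y 14 mm thick (x), from 66 to 88 mm above the underside. 0.22 kg. Point: tray centre, 44 mm above the underside. Blocks slide at a slope of 27 to 36 degrees.
- bar_mid (a point): Hold-down bar: dark batten 176 mm long (y), 18 wide (x), 14 thick, with a red grip on the middle of its top, 50 mm long (y), 16 wide (x), up to 38 mm above the underside. 90 g. Point: its centre, 19 mm above the underside. In the notches it lies along the case's y, its point 105 mm above the case's origin, 4 mm clear of the till's handle.
- sander_block: A cork sanding block, 95 x 55 x 34 mm; origin on its underside. Not part of the job.
- tape: A roll of yellow tape, 96 mm across, 24 mm high; origin on its underside. Not part of the job.
- glue: A white glue bottle, 56 mm across, 150 mm high; origin on its underside. Not part of the job.
- pencil_cup: A metal cup of pencils, 72 mm across, 155 mm high with the pencils; origin on its underside. Not part of the job.

How it is judged:
By the outcome, as a careful person would: the job done as asked, in the order asked, and still so for the second after the job is handed in, with the robot touching nothing.
Of case_2, case_3, case_1 only 1 to 1 are there at a start; the rules pass over those that are not, and their reading is None.
Of block1, block2, block3, block4, block5, block6 only 3 to 6 are there at a start; the rules pass over those that are not, and their reading is None.
At some moment in a run one of till_a, till_b, till_c, bar, block5, block6 may be knocked a few centimetres aside while the robot is not near it.
It also fails if it takes over 210 s, if anything falls off the work surface, if the arm or the gripper's body presses on something with over 40 N, if the wrist force passes 120 N, or if a joint passes its speed limit or range.

## Robot

A 6-joint arm with a two-finger parallel gripper is mounted at the origin on the work surface. World frame = base frame: x ahead of the robot, y to its left, z up, the work surface at z = 0. Lengths are in m, angles in rad, forces in N, time in s.
With the tool pointing down it reaches from about 0.275 to 0.975 m from the base axis. Payload 8.4 kg.
Tool frame: the origin (TCP) lies midway between the tips of the shut fingers; the grasp point (between the pads) lies 19 mm behind it (arm.grip_depth is the distance from the TCP to the grasp point, in m); x points along the fingers, y is the direction in which the jaws open and shut, and the axes are right-handed (so a half turn about x gives the same grasp; the last joint's range is limited). The gripper opens to 92 mm and grips with 3 to 60 N. Pads are 20 mm wide; open, the fingers measure 128 mm over their backs; the gripper's body (75 mm by 189 mm) begins 69 mm behind the grasp point.
Start: joints at [1.278, 0.353, 1.633, -0, 1.155, -0.002], TCP at [0.179, 0.599, 0.215] pointing down, gripper open.
Joint ranges: [-2.63, 2.63], [-0.92, 2.1], [0.06, 2.66], [-1.3, 4.44], [0, 2.69], [-3.02, 3.02]. Speed limits (rad/s): [2.22, 2.22, 2.79, 3.14, 3.14, 3.14].

## Interface

Orientations are given as a rotation vector (axis times angle).
In Python, from bench import arm gives the robot as it stands.
- The arm moves only by the tool carry_out, never from a script. Its argument "plan" is a list that holds one entry, the list of rows, each a list of 6 numbers: the shift along the world's x, y, z in units of 300 mm (1.0 is 300 mm), then the turn, a rotation vector about the world's x, y, z in units of 360 degrees (1.0 is 360 degrees). In form: [[[tx, ty, tz, wx, wy, wz], ...]]. A call has exactly 8 rows; each row is the pose to reach, as a shift and turn from the pose measured when the call began, turning the shorter way round; what a row does not reach only later rows make up. A row lasts 1/10 s, in which the tool goes at most 50 mm and 8.59 degrees, less where a joint would pass 70% of its speed; a pose out of reach is approached as far as the arm can. A call with a number of a shift or a turn outside -1 to 1 is refused whole. A call with a gripper value outside its range is refused whole. "jaw" is the finger opening in mm, from 0 to 91.9, set as the call begins (left out, the last holds). The fingers move at their own pace and stop on an object; the grip force is fixed at half the most. Time passes only in rows, so rows that repeat a pose let the fingers close, or fill a call up. It gives the time, the measured TCP pose, the force and the opening at its end, in the units of the state.
- arm.observe(): the state, without advancing time (a new reading comes with each control period).
- arm.get_image(name): name is "scene" or "top"; returns a dict with "frame" (400x640x3 uint8, red, green, blue), "fx", "fy", "cx", "cy" (pixels), "camera_from_world" (4x4, takes a point from world to camera coordinates). Camera axes: x right, y down, z forward; pixel columns grow to the right and rows downward; lengths in m; the calibration is good to about 2 mm. A picture is of the moment at which its call begins. There is no depth.
- arm.close_job(): hands the job in, once; it reports no verdict.
The state is a dict: "time": time; "joints": joint angles; "dq": joint speeds; "effort": joint torques, N m; "eef_pos": TCP position; "eef_rot": TCP orientation; "contact_force": force on the tool from outside, world axes, zero at the start; "ft_torque": the same for the moment, N m; "gripper_width": finger opening in m.
Only numpy, scipy, OpenCV 4.12 (cv2) and the standard library are available. Lean on these libraries where they do the work, as an engineer would, in place of code of your own. Each camera call takes 0.05 s, during which the arm holds its last target.

## Working session

There is one attempt and no reset: what is moved stays moved. The work goes in short steps, Python scripts to look and compute and a tool call to move; the robot and the scene stay as the last step left them, time stands still between calls to the robot, and variables do not carry over. Pictures are saved under pics/ and viewed, and the job is handed in when it is done.

Besides the shell and the picture viewer there is one more tool, called after "Call:" as a command line: name --argument value ..., lists and objects as JSON in quotes. carry_out: Moves the arm, as the interface text tells. Shifts and turns lie within -1 to 1; 1 stands for 300 mm of shift or 360 degrees of turn. Its arguments: {"type":"object","properties":{"plan":{"type":"array"},"jaw":{"type":"number"}},"required":["plan"]}

```bash
ls; mkdir -p pics
cat > h.py <<'E'
import numpy as np, cv2
from bench import arm
def snap(name,tag):
    d=arm.get_image(name); cv2.imwrite(f'pics/{tag}.png',d['frame'][:,:,::-1]); 
    np.savez(f'pics/{tag}.npz',T=d['camera_from_world'],k=[d['fx'],d['fy'],d['cx'],d['cy']],f=d['frame']); return d
def load(tag):
    z=np.load(f'pics/{tag}.npz'); return z['T'],z['k'],z['f']
def ray(tag,u,v):
    T,k,_=load(tag); R=T[:3,:3];c=-R.T@T[:3,3]
    d=R.T@np.array([(u-k[2])/k[0],(v-k[3])/k[1],1]); return c,d
def at(tag,u,v,z):
    c,d=ray(tag,u,v); return c+d*(z-c[2])/d[2]
def proj(tag,p):
    T,k,_=load(tag); q=T[:3,:3]@np.array(p)+T[:3,3]; return q[0]/q[2]*k[0]+k[2],q[1]/q[2]*k[1]+k[3]
def tri(l):
    A=np.zeros((3,3));b=np.zeros(3)
    for t,u,v in l:
        c,d=ray(t,u,v);d=d/np.linalg.norm(d);P=np.eye(3)-np.outer(d,d);A+=P;b+=P@c
    p=np.linalg.solve(A,b); return p,[np.round(np.subtract(proj(t,p),(u,v)),1) for t,u,v in l]
def crop(tag,u0,v0,u1,v1,s,out):
    f=load(tag)[2][v0:v1,u0:u1,::-1]; cv2.imwrite(f'pics/{out}.png',cv2.resize(f,None,fx=s,fy=s,interpolation=cv2.INTER_CUBIC))
E
python3 - <<'E'
from h import *
for n in('scene','top'):
    d=snap(n,n+'0'); T=d['camera_from_world']; print(n,d['fx'],d['cx'],d['cy'],(-T[:3,:3].T@T[:3,3]).round(3),T[:3,:3].round(2).tolist())
o=arm.observe(); print(o)
E
```

```text
pics
scene 398.4072903573827 320.69665235504215 201.38805100416087 [ 1.084 -0.116  0.879] [[0.25, 0.97, 0.01], [0.83, -0.21, -0.51], [-0.5, 0.13, -0.86]]
top 414.32026825825386 319.38693194204933 200.4734474093265 [ 0.363 -0.012  1.045] [[0.03, -1.0, 0.0], [-0.98, -0.03, -0.21], [0.21, 0.0, -0.98]]
{'time': 0.1, 'joints': array([ 1.27758991e+00,  3.53589365e-01,  1.63406654e+00,  2.71897432e-05,
        1.15520165e+00, -2.40824163e-03]), 'dq': array([ 0.00110594, -0.0010365 , -0.00145038,  0.00110391,  0.00084553,
       -0.00135897]), 'effort': array([ 7.18997362e-04, -5.94902623e+01, -3.34932733e+01,  6.97218510e-02,
        1.82724249e-02, -7.50206084e-06]), 'eef_pos': array([0.17906332, 0.59832622, 0.21392932]), 'eef_rot': array([ 0.22727952,  1.55892835, -0.22924473]), 'contact_force': array([-0.06149901, -0.17401491, -0.26741946]), 'ft_torque': array([0.02883562, 0.02007639, 0.01520652]), 'gripper_width': 0.09216202479198435}
```

View pics/scene0.png

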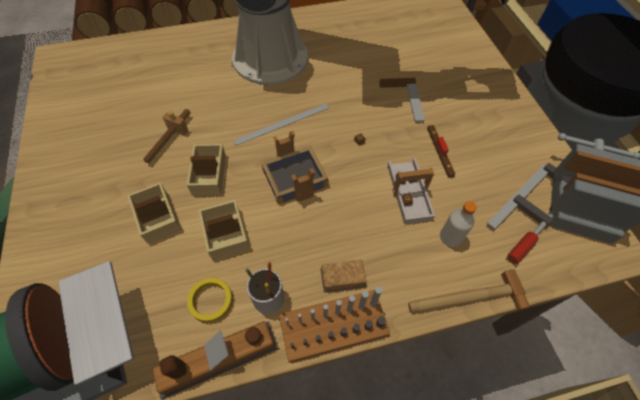

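View pics/top0.png

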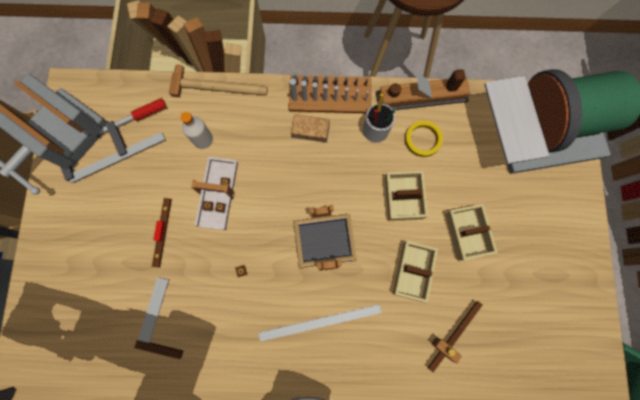

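Run:
```python
from h import *
crop('top0',280,160,500,310,3.6,'t_a')
crop('top0',140,140,300,290,4,'t_b')
crop('scene0',120,120,340,260,3.6,'s_a')
crop('scene0',340,90,490,240,4,'s_b')
```

```text
(no output)
```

View pics/t_a.png

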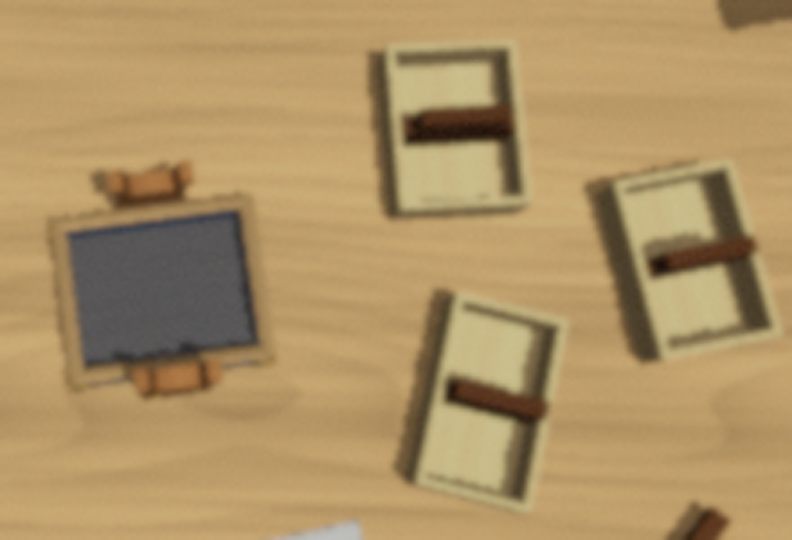

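View pics/t_b.png

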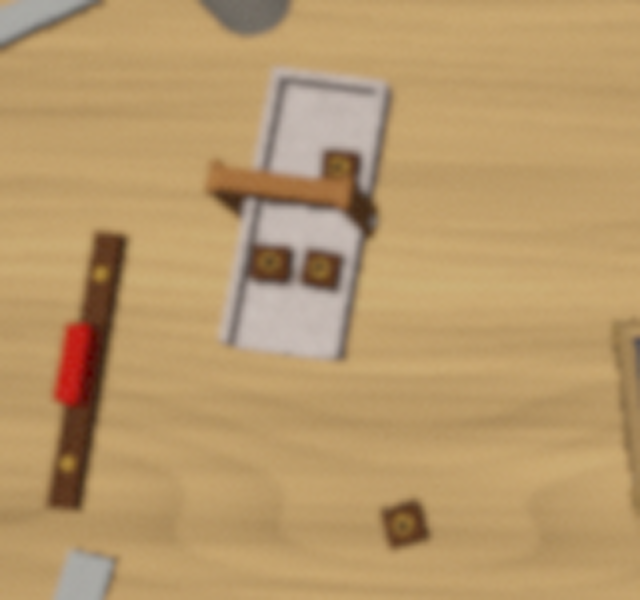

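View pics/s_a.png

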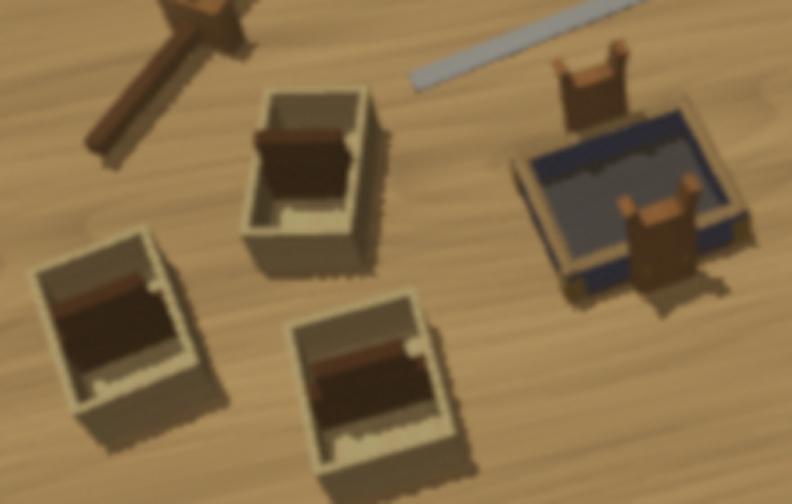

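View pics/s_b.png

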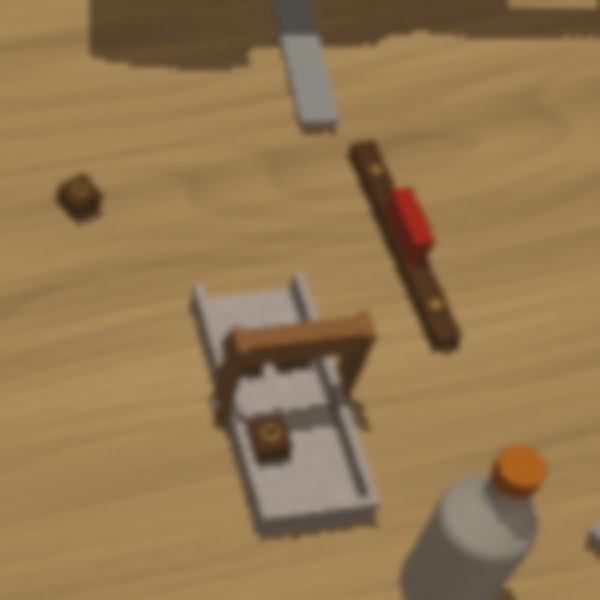

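Run:
```python
from h import *
def c(x,y,s=3.6,u0=280,v0=160): return (x+.5)/s-.5+u0,(y+.5)/s-.5+v0
S={'till1':([(386,47),(515,42),(529,208),(392,214)],.048),'till2':([(612,182),(731,161),(779,330),(659,360)],.048),'till3':([(455,290),(568,320),(528,507),(414,483)],.048),
'caseout':([(48,218),(250,195),(273,360),(73,385)],.043),'casein':([(66,236),(238,210),(257,347),(86,368)],.038)}
for n,(q,z) in S.items():
    p=np.array([at('top0',*c(*a),z) for a in q]); 
    e=[np.linalg.norm(p[i]-p[(i+1)%4])*1000 for i in range(4)]
    d=p[1]+p[2]-p[0]-p[3]; d2=p[2]+p[3]-p[0]-p[1]
    print(n,p.mean(0).round(4),np.round(e,1),np.degrees(np.arctan2(d[1],d[0])).round(1),np.degrees(np.arctan2(d2[1],d2[0])).round(1))
```

```text
till1 [ 0.6025 -0.2237  0.048 ] [ 90.  117.2  93.3 117.6] -86.0 -177.7
till2 [ 0.5166 -0.3837  0.048 ] [ 83.8 117.3  84.  122.6] -76.5 -167.5
till3 [ 0.4186 -0.2441  0.048 ] [ 77.3 126.   75.1 130.4] -101.8 166.6
caseout [ 0.4861 -0.0244  0.043 ] [138.6 112.7 134.2 113.8] -81.6 -170.4
casein [ 0.486 -0.025  0.038] [118.9  94.  115.5  90.4] -80.6 -170.4
```

Run:
```python
from h import *
def c(x,y,s=3.6,u0=280,v0=160): return (x+.5)/s-.5+u0,(y+.5)/s-.5+v0
T=[(386,47),(515,42),(529,208),(392,214)];S=[(453,434),(320,470),(290,325),(413,292)]
P=[]
for a,b in zip(T,S):
    p,e=tri([('top0',*c(*a)),('scene0',*c(*b,3.6,120,120))]);P.append(p);print(p.round(4),e)
P=np.array(P);print(P.mean(0),[np.linalg.norm(P[i]-P[(i+1)%4]).round(4) for i in range(4)])
# case outer top corners
T=[(48,218),(250,195),(273,360),(73,385)];S=[(747,208),(568,272),(515,160),(682,103)]
P=[]
for a,b in zip(T,S):
    p,e=tri([('top0',*c(*a)),('scene0',*c(*b,3.6,120,120))]);P.append(p);print(p.round(4),e)
P=np.array(P);print(P.mean(0),[np.linalg.norm(P[i]-P[(i+1)%4]).round(4) for i in range(4)])
f=load('top0')[2]
crop('top0',375,160,440,230,9,'till1');crop('top0',285,195,365,280,7,'case')
crop('scene0',255,125,335,205,7,'case_s')
```

```text
[ 0.6594 -0.1785  0.0433] [array([0.5, 0. ]), array([ 0.6, -0. ])]
[ 0.6646 -0.2654  0.0467] [array([-0.4, -0. ]), array([-0.5,  0. ])]
[ 0.549  -0.2744  0.0383] [array([-0.3, -0. ]), array([-0.3,  0. ])]
[ 0.5425 -0.1859  0.035 ] [array([1.7, 0.2]), array([ 1.7, -0.1])]
[ 0.60387667 -0.22604392  0.04083284] [np.float64(0.0872), np.float64(0.1163), np.float64(0.0887), np.float64(0.1174)]
[0.5327 0.0518 0.0372] [array([0.9, 0.2]), array([ 0.9, -0.1])]
[ 0.5531 -0.084   0.0364] [array([0., 0.]), array([ 0., -0.])]
[ 0.4417 -0.102   0.0256] [array([0.1, 0. ]), array([ 0.1, -0. ])]
[0.4209 0.0312 0.026 ] [array([0.9, 0.2]), array([ 0.8, -0.1])]
[ 0.48708325 -0.02574592  0.03131342] [np.float64(0.1373), np.float64(0.1133), np.float64(0.1347), np.float64(0.1142)]
```

View pics/till1.png

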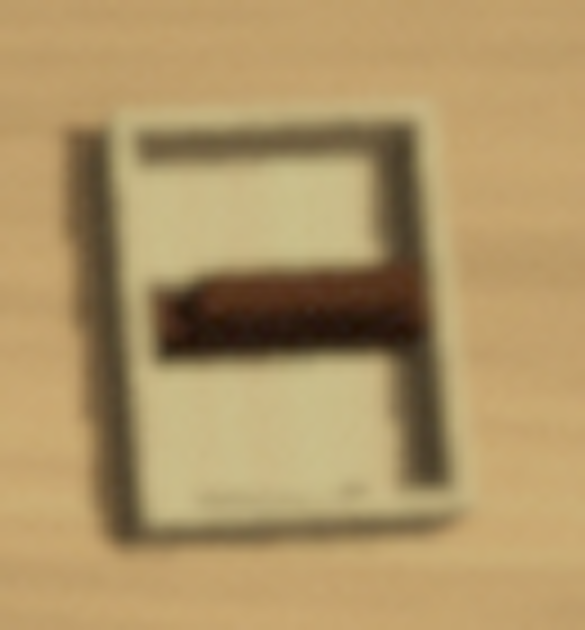

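View pics/case.png

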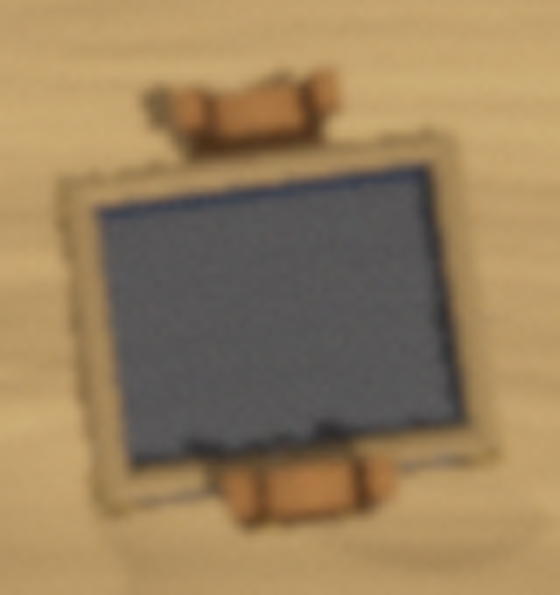

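View pics/case_s.png

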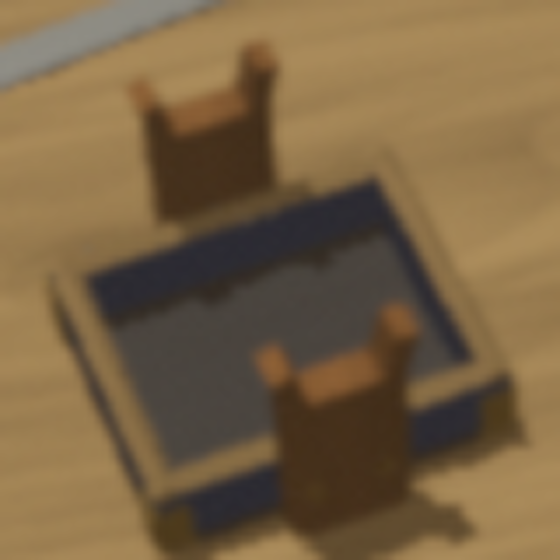

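```bash
cat >> h.py <<'E'
from scipy.optimize import least_squares
from scipy.spatial.transform import Rotation as Ro
def un(s,u0,v0): return lambda x,y:((x+.5)/s-.5+u0,(y+.5)/s-.5+v0)
E
python3 - <<'E'
from h import *
ct=un(7,285,195);cs=un(7,255,125)
# case x axis taken pointing to +y world (yaw~99), y axis -> -x world
# corners (sx,sy)
obs=[('top0',ct(100,208),(1,-1)),('top0',ct(428,167),(-1,-1)),('top0',ct(466,418),(-1,1)),('top0',ct(133,468),(1,1)),
('scene0',cs(472,362),(1,-1)),('scene0',cs(165,470),(-1,-1)),('scene0',cs(88,275),(-1,1)),('scene0',cs(380,180),(1,1))]
br=[('top0',ct(190,110),(1,-1)),('top0',ct(322,92),(-1,-1)),('top0',ct(377,480),(-1,1)),('top0',ct(240,495),(1,1)),
('scene0',cs(398,320),(1,-1)),('scene0',cs(272,362),(-1,-1)),('scene0',cs(143,93),(-1,1)),('scene0',cs(258,58),(1,1))]
def F(q,use):
    x,y,a,hx,hy,px,dz,dt,du=q; r=[]
    R=np.array([[np.cos(a),-np.sin(a)],[np.sin(a),np.cos(a)]])
    for L,z in ((obs,.038),(br,.106)):
        for t,uv,(sx,sy) in L:
            if t not in use: continue
            l=(sx*hx,sy*hy) if z==.038 else (sx*px,sy*(hy+.017))
            w=R@l; r+=list(np.subtract(proj(t,(x+w[0],y+w[1],z)),uv))
    return np.array(r+[dz*0,dt*0,du*0])
for use in (['top0'],['scene0'],['top0','scene0']):
    s=least_squares(F,[.486,-.025,1.73,.06,.047,.02,0,0,0],args=(use,)); print(use,s.x[:2].round(4),np.degrees(s.x[2]).round(2),(s.x[3:6]*1000).round(1),np.abs(s.fun).max().round(2),np.sqrt((s.fun**2).mean()).round(2))
E
```

```text
['top0'] [ 0.487 -0.025] 99.21 [58.1 45.9 22. ] 0.95 0.35
['scene0'] [ 0.4898 -0.0274] 98.55 [59.1 45.9 22.3] 0.61 0.28
['top0', 'scene0'] [ 0.488  -0.0261] 98.89 [58.6 46.  22.2] 1.19 0.59
```

Run:
```python
from h import *
crop('scene0',195,195,255,265,9,'till1s')
```

```text
(no output)
```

View pics/till1s.png

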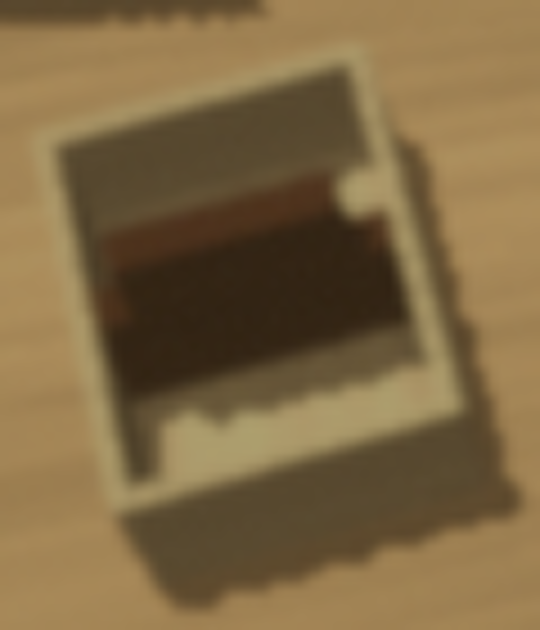

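```bash
cat >> h.py <<'E'
def fitrect(obs,x0,free_size=True):
    """obs: list (tag,(u,v),(lx_sign,ly_sign),z); returns x,y,yaw,hx,hy"""
    def F(q,use):
        x,y,a,hx,hy=q;r=[]
        for t,uv,(sx,sy),z in obs:
            if t not in use: continue
            c,s=np.cos(a),np.sin(a);lx,ly=sx*hx,sy*hy
            r+=list(np.subtract(proj(t,(x+c*lx-s*ly,y+s*lx+c*ly,z)),uv))
        return np.array(r)
    tags=sorted(set(o[0] for o in obs)); out=None
    for use in [[t] for t in tags]+[tags]:
        s=least_squares(F,x0,args=(use,)); q=s.x; print(use,q[:2].round(4),np.degrees(q[2]).round(2),'half mm',(q[3:]*1000).round(1),'rms px',np.sqrt((s.fun**2).mean()).round(2)); out=q
    return out
E
python3 - <<'E'
from h import *
a=un(9,375,160);b=un(9,195,195);z=.048
obs=[('top0',a(113,110),(1,1),z),('top0',a(435,103),(1,-1),z),('top0',a(470,508),(-1,-1),z),('top0',a(140,530),(-1,1),z),
('scene0',b(465,405),(1,1),z),('scene0',b(118,510),(1,-1),z),('scene0',b(38,135),(-1,-1),z),('scene0',b(362,50),(-1,1),z)]
fitrect(obs,[.6,-.22,.05,.058,.045])
print(at('top0',*a(312,290),.074),at('scene0',*b(225,217),.074), tri([('top0',*a(312,290)),('scene0',*b(225,217))]))
o=arm.observe();print(Ro.from_rotvec(o['eef_rot']).as_matrix().round(3))
E
```

```text
['scene0'] [ 0.6075 -0.2266] 4.54 half mm [56.7 44.1] rms px 0.23
['top0'] [ 0.6046 -0.2251] 3.55 half mm [58.2 44.9] rms px 0.34
['scene0', 'top0'] [ 0.6059 -0.2259] 4.05 half mm [57.6 44.6] rms px 0.6
[ 0.60403753 -0.22569512  0.074     ] [ 0.6061095  -0.22631001  0.074     ] (array([ 0.60465361, -0.22645484,  0.07147901]), [array([0.1, 0. ]), array([ 0.1, -0. ])])
[[-0.     0.287  0.958]
 [-0.001  0.958 -0.287]
 [-1.    -0.001 -0.   ]]
```

Call:
carry_out --plan '[[[0.06, -0.12, 0, 0, 0, -0.02], [0.12, -0.24, 0, 0, 0, -0.03], [0.18, -0.36, 0, 0, 0, -0.04], [0.24, -0.48, 0, 0, 0, -0.05], [0.3, -0.6, 0, 0, 0, -0.06], [0.36, -0.72, 0, 0, 0, -0.07], [0.42, -0.84, 0, 0, 0, -0.08], [0.48, -0.93, 0, 0, 0, -0.09]]]' --jaw 60

```text
time: 0.9
eef_pos: [0.3231, 0.3171, 0.2137]
eef_rot: [0.669, 1.465, -0.672]
contact_force: [-0.5, -0.2, -0.6]
gripper_width: 0.0599
```

Call:
carry_out --plan '[[[0.06, -0.12, 0, 0, 0, -0.02], [0.12, -0.24, 0, 0, 0, -0.03], [0.18, -0.36, 0, 0, 0, -0.04], [0.24, -0.48, 0, 0, 0, -0.05], [0.3, -0.6, 0, 0, 0, -0.06], [0.36, -0.72, 0, 0, 0, -0.07], [0.42, -0.84, 0, 0, 0, -0.08], [0.48, -0.93, 0, 0, 0, -0.09]]]'

```text
time: 1.7
eef_pos: [0.4674, 0.036, 0.2136]
eef_rot: [1.102, 1.275, -1.105]
contact_force: [0.9, -0.3, 1.0]
gripper_width: 0.0598
```

```bash
cat >> h.py <<'E'
def down(yaw):  # tool x down, tool y at yaw deg
    y=np.array([np.cos(np.radians(yaw)),np.sin(np.radians(yaw)),0]);x=np.array([0,0,-1.]);return np.c_[x,y,np.cross(x,y)]
def need(p,R):
    o=arm.observe(); w=(Ro.from_matrix(R)*Ro.from_rotvec(o['eef_rot']).inv()).as_rotvec()
    print('t',o['time'].__round__(2),'tcp',o['eef_pos'].round(4),'yaw',yawof(o),'F',o['contact_force'].round(1),'w',round(o['gripper_width']*1000,1))
    print('shift',((np.array(p)-o['eef_pos'])/.3).round(4),'turn',(w/2/np.pi).round(4),'q',o['joints'].round(2))
def yawof(o):
    y=Ro.from_rotvec(o['eef_rot']).as_matrix()[:,1]; return np.degrees(np.arctan2(y[1],y[0])).round(1)
E
python3 - <<'E'
from h import *
need((.605,-.226,.15),down(4))
E
```

```text
t 1.7 tcp [0.4674 0.036  0.2136] yaw 8.2 F [ 0.9 -0.3  1. ] w 59.8
shift [ 0.4588 -0.8734 -0.2121] turn [ 0.0001 -0.0004 -0.0116] q [ 0.07  0.11  1.96 -0.    1.08 -0.07]
```

Call:
carry_out --plan '[[[0.06, -0.12, 0, 0, 0, -0.002], [0.12, -0.24, 0, 0, 0, -0.004], [0.18, -0.36, 0, 0, 0, -0.006], [0.25, -0.48, -0.05, 0, 0, -0.008], [0.32, -0.6, -0.1, 0, 0, -0.01], [0.38, -0.72, -0.15, 0, 0, -0.0116], [0.43, -0.82, -0.2, 0, 0, -0.0116], [0.4588, -0.8734, -0.2121, 0, 0, -0.0116]]]'

```text
time: 2.5
eef_pos: [0.6046, -0.2279, 0.1477]
eef_rot: [1.156, 1.245, -1.162]
contact_force: [-0.1, 0.5, 0.7]
gripper_width: 0.0598
```

Run:
```python
from h import *
need((.605,-.226,.041),down(4))
snap('scene','s1');crop('scene0',150,150,300,270,4,'x0');crop('s1',150,150,300,270,4,'x1')
```

```text
t 2.5 tcp [ 0.6046 -0.2279  0.1477] yaw 3.9 F [-0.1  0.5  0.7] w 59.8
shift [ 0.0013  0.0065 -0.3557] turn [-0.     -0.0008  0.0002] q [-0.36  0.45  1.64 -0.    1.05 -0.43]
```

View pics/s1.png

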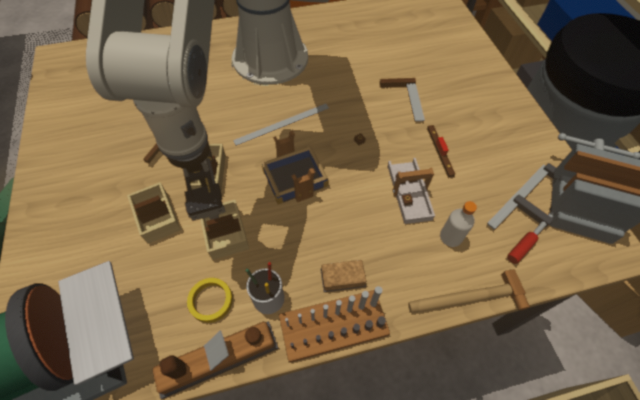

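Call:
carry_out --plan '[[[0.001, 0.006, -0.06, 0, 0, 0], [0.001, 0.006, -0.12, 0, 0, 0], [0.001, 0.006, -0.18, 0, 0, 0], [0.001, 0.006, -0.24, 0, 0, 0], [0.001, 0.006, -0.29, 0, 0, 0], [0.001, 0.006, -0.33, 0, 0, 0], [0.001, 0.006, -0.35, 0, 0, 0], [0.001, 0.006, -0.35, 0, 0, 0]]]'

```text
time: 3.35
eef_pos: [0.6056, -0.2271, 0.0425]
eef_rot: [1.156, 1.244, -1.162]
contact_force: [-0.0, 0.1, 0.9]
gripper_width: 0.0598
```

Call:
carry_out --plan '[[[0, 0, 0, 0, 0, 0], [0, 0, 0, 0, 0, 0], [0, 0, 0, 0, 0, 0], [0, 0, 0, 0, 0, 0], [0, 0, 0, 0, 0, 0], [0, 0, 0, 0, 0, 0], [0, 0, 0, 0, 0, 0], [0, 0, 0, 0, 0, 0]]]' --jaw 0

```text
time: 4.15
eef_pos: [0.6058, -0.227, 0.0427]
eef_rot: [1.156, 1.244, -1.162]
contact_force: [0.3, 2.0, 3.3]
gripper_width: 0.0119
```

Call:
carry_out --plan '[[[0, 0, 0.02, 0, 0, 0], [0, 0, 0.06, 0, 0, 0], [0, 0, 0.12, 0, 0, 0], [0, 0, 0.18, 0, 0, 0], [0, 0, 0.25, 0, 0, 0], [0, 0, 0.32, 0, 0, 0], [0, 0, 0.4, 0, 0, 0], [0, 0, 0.45, 0, 0, 0]]]'

```text
time: 4.95
eef_pos: [0.6063, -0.2273, 0.1803]
eef_rot: [1.157, 1.242, -1.161]
contact_force: [-0.1, -0.5, -2.6]
gripper_width: 0.0116
```

Run:
```python
from h import *
snap('scene','s2');snap('top','t2')
need((.488,-.026,.18),down(-81.1))
crop('s2',120,80,340,260,3.4,'s2c')
```

```text
t 5.05 tcp [ 0.6071 -0.2276  0.1805] yaw 3.9 F [-0.5  0.6 -2.3] w 12.1
shift [-0.3969  0.6719 -0.0018] turn [ 2.000e-04 -3.000e-04 -2.362e-01] q [-0.36  0.42  1.61 -0.    1.11 -0.43]
```

View pics/s2c.png

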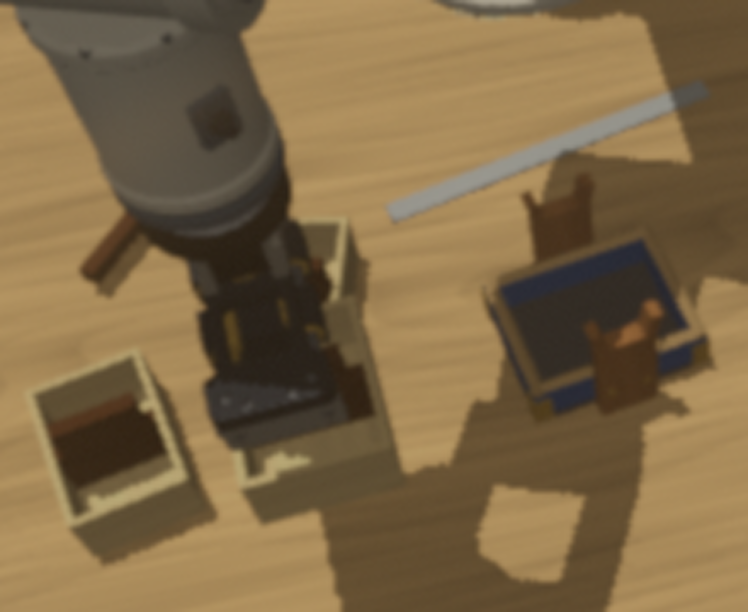

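View pics/t2.png

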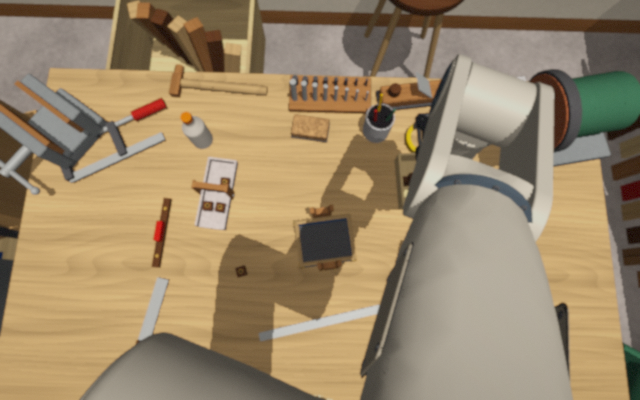

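Call:
carry_out --plan '[[[-0.04, 0.07, 0, 0, 0, -0.02], [-0.08, 0.14, 0, 0, 0, -0.04], [-0.13, 0.21, 0, 0, 0, -0.06], [-0.17, 0.29, 0, 0, 0, -0.08], [-0.21, 0.36, 0, 0, 0, -0.1], [-0.25, 0.43, 0, 0, 0, -0.12], [-0.29, 0.5, 0, 0, 0, -0.14], [-0.33, 0.56, 0, 0, 0, -0.16]]]'

```text
time: 5.85
eef_pos: [0.5067, -0.0586, 0.1795]
eef_rot: [1.858, 0.606, -1.865]
contact_force: [-0.9, 0.2, -1.7]
gripper_width: 0.0119
```

Run:
```python
from h import *
need((.487,-.026,.16),down(-81.1))
```

```text
t 5.85 tcp [ 0.5067 -0.0586  0.1795] yaw -54.0 F [-0.9  0.2 -1.7] w 11.9
shift [-0.0658  0.1085 -0.065 ] turn [-0.0001 -0.0006 -0.0754] q [-0.12  0.22  1.91 -0.    1.02  0.83]
```

Call:
carry_out --plan '[[[-0.02, 0.03, 0, 0, 0, -0.02], [-0.04, 0.06, 0, 0, 0, -0.04], [-0.0658, 0.1085, 0, 0, 0, -0.06], [-0.0658, 0.1085, -0.02, 0, 0, -0.0754], [-0.0658, 0.1085, -0.04, 0, 0, -0.0754], [-0.0658, 0.1085, -0.06, 0, 0, -0.0754], [-0.0658, 0.1085, -0.065, 0, 0, -0.0754], [-0.0658, 0.1085, -0.065, 0, 0, -0.0754]]]'

```text
time: 6.65
eef_pos: [0.4867, -0.0262, 0.1594]
eef_rot: [2.136, 0.169, -2.146]
contact_force: [0.5, 0.4, -1.8]
gripper_width: 0.0118
```

Run:
```python
from h import *
need((.487,-.026,.1),down(-81.1))
snap('scene','s3');snap('top','t3')
crop('s3',230,70,360,220,4,'s3c');crop('t3',270,160,400,290,4,'t3c')
```

```text
t 6.65 tcp [ 0.4867 -0.0262  0.1594] yaw -81.1 F [ 0.5  0.4 -1.8] w 11.8
shift [ 0.0009  0.0007 -0.1981] turn [-0.0002 -0.0007 -0.0001] q [-0.06  0.21  1.97  0.    0.97  1.36]
```

View pics/s3c.png

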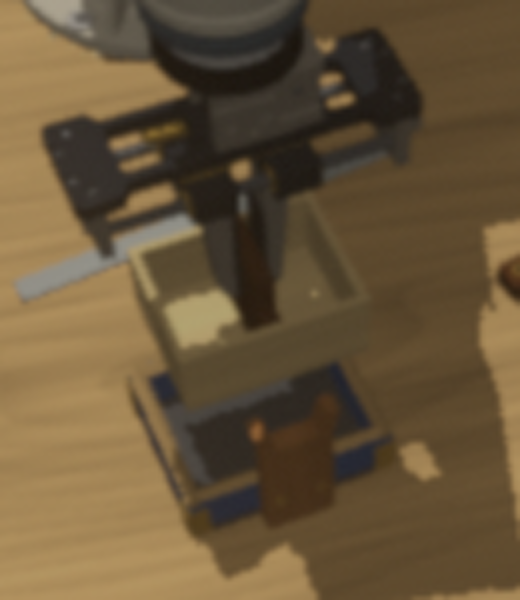

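View pics/t3c.png

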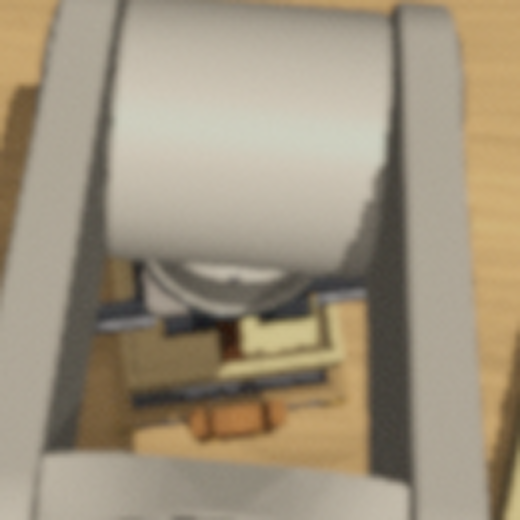

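Call:
carry_out --plan '[[[0.001, 0.001, -0.03, 0, 0, 0], [0.001, 0.001, -0.06, 0, 0, 0], [0.001, 0.001, -0.1, 0, 0, 0], [0.001, 0.001, -0.14, 0, 0, 0], [0.001, 0.001, -0.18, 0, 0, 0], [0.001, 0.001, -0.21, 0, 0, 0], [0.001, 0.001, -0.225, 0, 0, 0], [0.001, 0.001, -0.225, 0, 0, 0]]]'

```text
time: 7.55
eef_pos: [0.487, -0.0259, 0.0917]
eef_rot: [2.136, 0.169, -2.146]
contact_force: [-0.7, 0.9, -1.8]
gripper_width: 0.0118
```

Run:
```python
from h import *
need((.487,-.026,.0505),down(-81.1))
snap('scene','s4')
crop('s4',240,80,350,220,4.2,'s4c')
```

```text
t 7.55 tcp [ 0.487  -0.0259  0.0917] yaw -81.1 F [-0.7  0.9 -1.8] w 11.8
shift [ 1.000e-04 -5.000e-04 -1.374e-01] turn [-0.0002 -0.0007 -0.    ] q [-0.06  0.31  2.03  0.    0.81  1.36]
```

View pics/s4c.png

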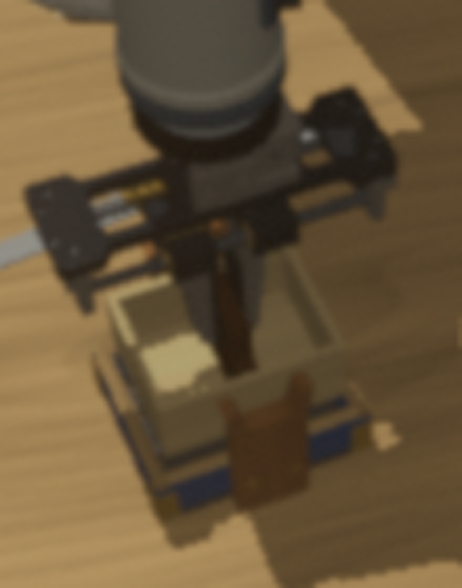

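Looks centred; lower in small steps.

Call:
carry_out --plan '[[[0, 0, -0.01, 0, 0, 0], [0, 0, -0.015, 0, 0, 0], [0, 0, -0.02, 0, 0, 0], [0, 0, -0.025, 0, 0, 0], [0, 0, -0.03, 0, 0, 0], [0, 0, -0.035, 0, 0, 0], [0, 0, -0.04, 0, 0, 0], [0, 0, -0.045, 0, 0, 0]]]'

```text
time: 8.4
eef_pos: [0.4873, -0.0259, 0.0786]
eef_rot: [2.137, 0.169, -2.145]
contact_force: [0.0, 0.2, -3.0]
gripper_width: 0.012
```

Call:
carry_out --plan '[[[0, 0, -0.01, 0, 0, 0], [0, 0, -0.02, 0, 0, 0], [0, 0, -0.03, 0, 0, 0], [0, 0, -0.04, 0, 0, 0], [0, 0, -0.05, 0, 0, 0], [0, 0, -0.06, 0, 0, 0], [0, 0, -0.07, 0, 0, 0], [0, 0, -0.075, 0, 0, 0]]]'

```text
time: 9.2
eef_pos: [0.4872, -0.0259, 0.0558]
eef_rot: [2.137, 0.169, -2.146]
contact_force: [0.4, -0.0, -1.9]
gripper_width: 0.0116
```

Call:
carry_out --plan '[[[0, 0, -0.005, 0, 0, 0], [0, 0, -0.01, 0, 0, 0], [0, 0, -0.013, 0, 0, 0], [0, 0, -0.015, 0, 0, 0], [0, 0, -0.017, 0, 0, 0], [0, 0, -0.018, 0, 0, 0], [0, 0, -0.019, 0, 0, 0], [0, 0, -0.019, 0, 0, 0]]]'

```text
time: 10.0
eef_pos: [0.4872, -0.0258, 0.0507]
eef_rot: [2.137, 0.169, -2.146]
contact_force: [-3.0, -0.2, 6.4]
gripper_width: 0.0121
```

Call:
carry_out --plan '[[[0, 0, 0, 0, 0, 0], [0, 0, 0, 0, 0, 0], [0, 0, 0, 0, 0, 0], [0, 0, 0, 0, 0, 0], [0, 0, 0.05, 0, 0, 0], [0, 0, 0.1, 0, 0, 0], [0, 0, 0.2, 0, 0, 0], [0, 0, 0.3, 0, 0, 0]]]' --jaw 36

```text
time: 10.8
eef_pos: [0.4867, -0.0258, 0.1412]
eef_rot: [2.135, 0.169, -2.147]
contact_force: [1.0, 0.5, -0.1]
gripper_width: 0.0356
```

Call:
carry_out --plan '[[[0, 0.1, 0.1, 0, 0, 0], [0.03, 0.2, 0.2, 0, 0, 0], [0.06, 0.34, 0.25, 0, 0, 0.01], [0.1, 0.48, 0.25, 0, 0, 0.02], [0.12, 0.6, 0.25, 0, 0, 0.04], [0.14, 0.7, 0.25, 0, 0, 0.06], [0.16, 0.8, 0.25, 0, 0, 0.08], [0.18, 0.85, 0.25, 0, 0, 0.1]]]'

```text
time: 11.6
eef_pos: [0.5407, 0.2315, 0.216]
eef_rot: [1.751, 0.733, -1.762]
contact_force: [-0.5, -0.4, -0.1]
gripper_width: 0.0358
```

Run:
```python
from h import *
o=arm.observe();print(o['eef_pos'],yawof(o))
snap('scene','s5');snap('top','t5')
crop('s5',240,110,460,240,3.4,'s5c');crop('t5',270,190,380,290,6,'t5c')
```

```text
[0.54069442 0.231506   0.21597935] -44.7
```

View pics/s5c.png

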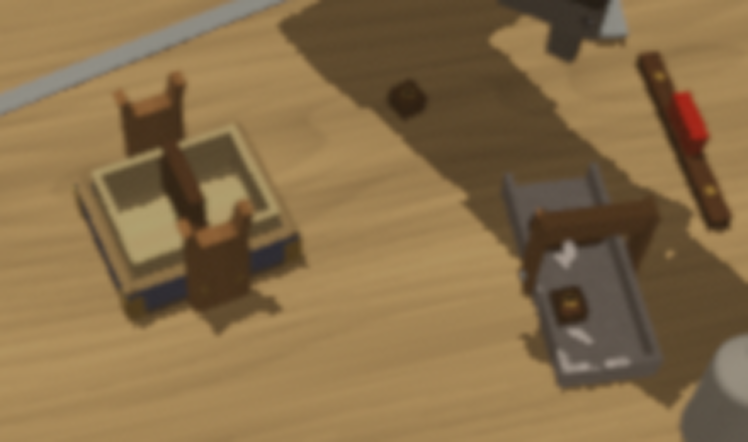

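View pics/t5.png

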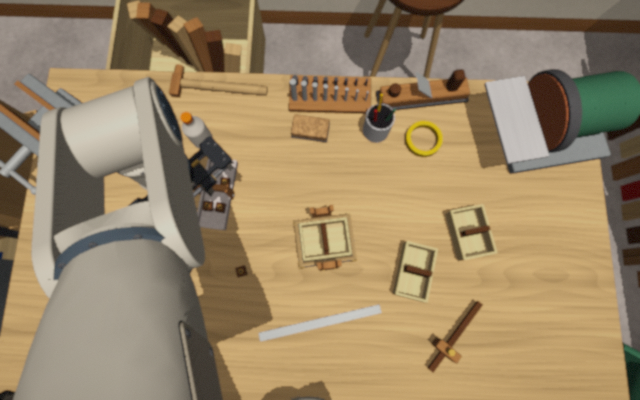

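Run:
```python
from h import *
crop('top0',185,150,250,235,7,'tr_t');crop('scene0',380,155,445,228,8,'tr_s')
```

```text
(no output)
```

View pics/tr_t.png

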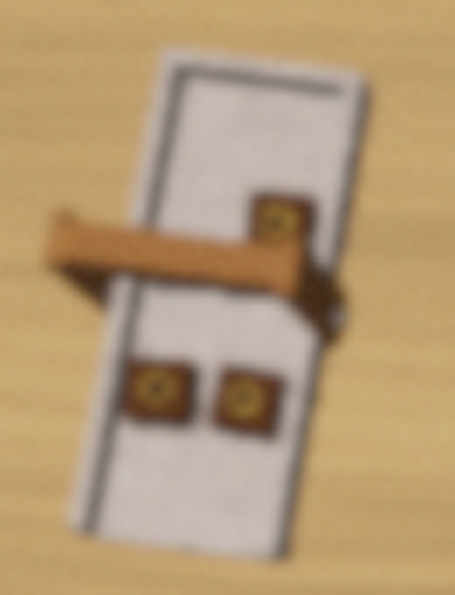

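View pics/tr_s.png

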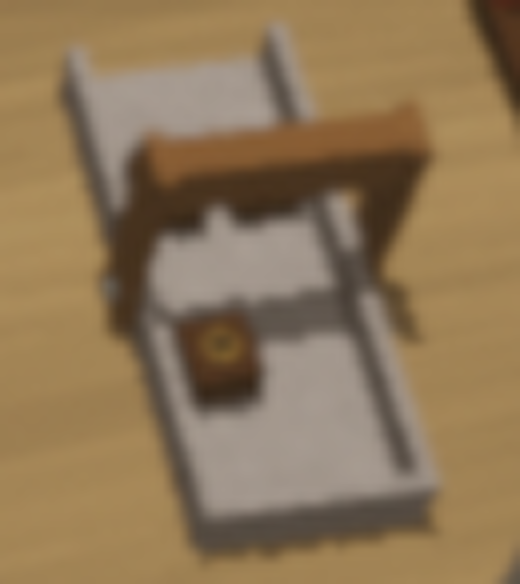

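Run:
```python
from h import *
a=un(7,185,150);b=un(8,380,155)
for p,q in (((55,238),(420,125)),((302,267),(155,160))):
    x,e=tri([('top0',*a(*p)),('scene0',*b(*q))]);print(x.round(4),e[0],at('top0',*a(*p),.088).round(4),at('scene0',*b(*q),.088).round(4))
z=.024
obs=[('top0',a(163,48),(1,1),z),('top0',a(365,75),(1,-1),z),('scene0',b(435,487),(1,1),z),('scene0',b(200,515),(1,-1),z),
('scene0',b(272,25),(-1,1),z),('scene0',b(72,50),(-1,-1),z)]
q=fitrect([o for o in obs if o[0]!='top0']+[('top0',a(163,48),(1,1),z),('top0',a(365,75),(1,-1),z),('top0',a(78,527),(-1,1),.022),('top0',a(283,557),(-1,-1),.022)],[.6,.24,0,.09,.037])
# glue
g=un(4,340,90); print('glue cap',tri([('top0',187,119),('scene0',470,208)]),at('scene0',456,243,0))
d=load('top0')[2]
crop('top0',170,100,240,165,8,'gl_t');crop('scene0',430,190,490,255,8,'gl_s')
```

```text
[0.6068 0.2942 0.0854] [0.1 0. ] [0.6062 0.2937 0.088 ] [0.6083 0.2925 0.088 ]
[0.5991 0.2101 0.0856] [-0.2 -0.1] [0.5984 0.209  0.088 ] [0.6006 0.2098 0.088 ]
['scene0'] [0.6046 0.2497] -6.11 half mm [89.2 35.8] rms px 0.37
['top0'] [0.6022 0.2517] -5.4 half mm [89.8 37.4] rms px 0.24
['scene0', 'top0'] [0.6031 0.2509] -5.76 half mm [89.6 36.7] rms px 0.57
glue cap (array([0.75032611, 0.30708694, 0.13554182]), [array([-0.5, -0.2]), array([-0.6,  0.1])]) [0.77122224 0.30994489 0.        ]
```

View pics/gl_t.png

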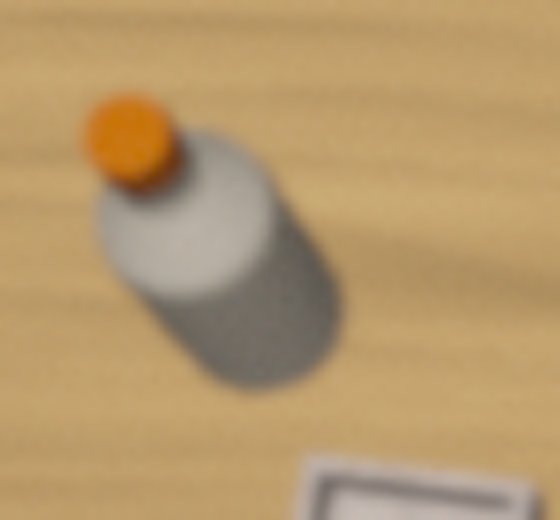

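View pics/gl_s.png

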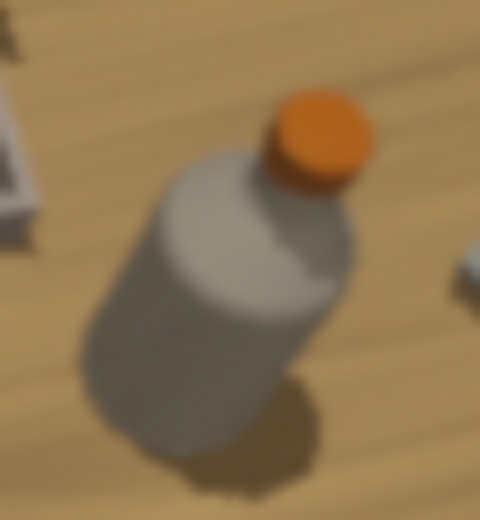

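Run:
```python
from h import *
need((.603,.2515,.16),down(-5.5))
```

```text
t 11.7 tcp [0.541  0.231  0.2159] yaw -44.8 F [-0.2 -0.3  0.2] w 36.1
shift [ 0.2065  0.0682 -0.1862] turn [ 0.0006 -0.0007  0.1093] q [0.4  0.3  1.71 0.   1.14 1.18]
```

Call:
carry_out --plan '[[[0.05, 0.02, 0, 0, 0, 0.02], [0.1, 0.04, 0, 0, 0, 0.04], [0.15, 0.06, 0, 0, 0, 0.06], [0.2065, 0.0682, 0, 0, 0, 0.08], [0.2065, 0.0682, -0.05, 0, 0, 0.1], [0.2065, 0.0682, -0.1, 0, 0, 0.1093], [0.2065, 0.0682, -0.15, 0, 0, 0.1093], [0.2065, 0.0682, -0.1862, 0, 0, 0.1093]]]' --jaw 60

```text
time: 12.5
eef_pos: [0.6024, 0.2505, 0.1587]
eef_rot: [1.277, 1.159, -1.288]
contact_force: [0.2, 0.1, 0.1]
gripper_width: 0.0599
```

Run:
```python
from h import *
need((.603,.2515,.058),down(-5.5))
snap('scene','s6');crop('s6',340,90,490,240,4,'s6c')
```

```text
t 12.5 tcp [0.6024 0.2505 0.1587] yaw -5.7 F [0.2 0.1 0.1] w 59.9
shift [ 0.002   0.0033 -0.3355] turn [ 0.0008 -0.0006  0.0007] q [ 0.39  0.45  1.62 -0.    1.08  0.5 ]
```

View pics/s6c.png

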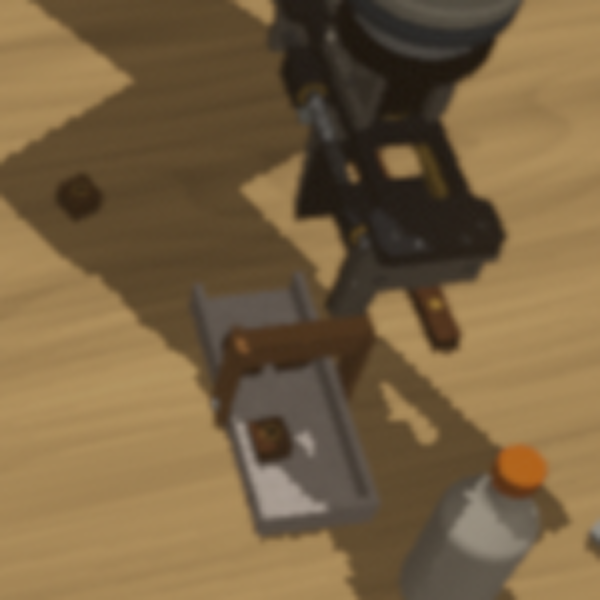

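Call:
carry_out --plan '[[[0.002, 0.003, -0.06, 0.0008, -0.0006, 0.0007], [0.002, 0.003, -0.12, 0.0008, -0.0006, 0.0007], [0.002, 0.003, -0.18, 0.0008, -0.0006, 0.0007], [0.002, 0.003, -0.23, 0.0008, -0.0006, 0.0007], [0.002, 0.003, -0.28, 0.0008, -0.0006, 0.0007], [0.002, 0.003, -0.31, 0.0008, -0.0006, 0.0007], [0.002, 0.003, -0.33, 0.0008, -0.0006, 0.0007], [0.002, 0.003, -0.335, 0.0008, -0.0006, 0.0007]]]'

```text
time: 13.35
eef_pos: [0.6021, 0.2512, 0.056]
eef_rot: [1.277, 1.164, -1.282]
contact_force: [0.4, -0.3, 0.9]
gripper_width: 0.0603
```

Call:
carry_out --plan '[[[0, 0, 0, 0, 0, 0], [0, 0, 0, 0, 0, 0], [0, 0, 0, 0, 0, 0], [0, 0, 0, 0, 0, 0], [0, 0, 0, 0, 0, 0], [0, 0, 0, 0, 0, 0], [0, 0, 0, 0, 0, 0], [0, 0, 0, 0, 0, 0]]]' --jaw 0

```text
time: 14.15
eef_pos: [0.6021, 0.2512, 0.0562]
eef_rot: [1.277, 1.164, -1.281]
contact_force: [-1.3, -0.8, 2.4]
gripper_width: 0.0137
```

Call:
carry_out --plan '[[[0, 0, 0.01, 0, 0, 0], [0, 0, 0.03, 0, 0, 0], [0, 0, 0.06, 0, 0, 0], [0, 0, 0.1, 0, 0, 0], [0, 0, 0.15, 0, 0, 0], [0, 0, 0.2, 0, 0, 0], [0, 0, 0.25, 0, 0, 0], [0, 0, 0.29, 0, 0, 0]]]'

```text
time: 14.95
eef_pos: [0.6026, 0.2514, 0.1452]
eef_rot: [1.278, 1.163, -1.28]
contact_force: [0.1, -0.2, -2.8]
gripper_width: 0.0138
```

Run:
```python
from h import *
need((.603,.2515,.198),down(-5.5))
snap('scene','s7');crop('s7',340,60,490,240,4,'s7c')
```

```text
t 14.95 tcp [0.6026 0.2514 0.1452] yaw -5.5 F [ 0.1 -0.2 -2.8] w 13.8
shift [0.0014 0.0003 0.1758] turn [ 0.0001 -0.0002 -0.0001] q [ 0.39  0.46  1.63 -0.    1.05  0.49]
```

View pics/s7c.png

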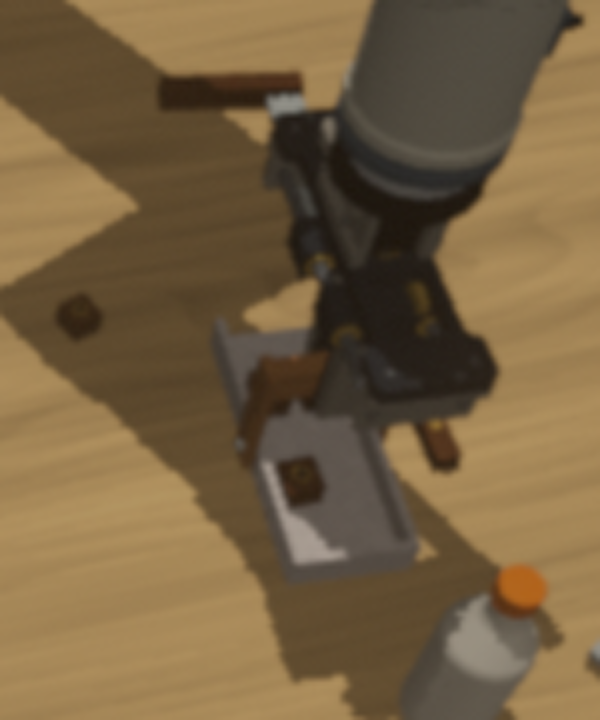

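Call:
carry_out --plan '[[[-0.01, -0.01, 0.02, 0, 0, 0.005], [-0.03, -0.025, 0.05, 0, 0, 0.017], [-0.06, -0.05, 0.08, 0, 0, 0.035], [-0.1, -0.08, 0.11, 0, 0, 0.055], [-0.14, -0.11, 0.13, 0, 0, 0.075], [-0.18, -0.14, 0.133, 0, 0, 0.095], [-0.22, -0.17, 0.133, 0, 0, 0.115], [-0.26, -0.2, 0.133, 0, 0, 0.135]]]'

```text
time: 15.8
eef_pos: [0.5249, 0.1914, 0.1871]
eef_rot: [0.636, 1.476, -0.634]
contact_force: [-0.5, 0.8, -3.3]
gripper_width: 0.014
```

Run:
```python
from h import *
need((.4666,.110,.185),down(98.9))
```

```text
t 15.8 tcp [0.5249 0.1914 0.1871] yaw 43.4 F [-0.5  0.8 -3.3] w 14.0
shift [-0.1943 -0.2714 -0.0069] turn [-0.0002  0.      0.1541] q [ 0.35  0.28  1.8   0.    1.06 -0.41]
```

Call:
carry_out --plan '[[[-0.01, -0.015, 0, 0, 0, 0.01], [-0.03, -0.045, 0, 0, 0, 0.03], [-0.06, -0.085, 0, 0, 0, 0.055], [-0.1, -0.14, 0, 0, 0, 0.08], [-0.135, -0.19, 0, 0, 0, 0.105], [-0.165, -0.23, 0, 0, 0, 0.13], [-0.185, -0.258, 0, 0, 0, 0.148], [-0.194, -0.271, -0.007, 0, 0, 0.154]]]'

```text
time: 16.6
eef_pos: [0.4661, 0.1094, 0.1853]
eef_rot: [-0.125, 1.567, 0.126]
contact_force: [0.7, 0.2, -2.4]
gripper_width: 0.0134
```

Run:
```python
from h import *
need((.4666,.110,.185),down(98.9))
snap('scene','s8');snap('top','t8');crop('s8',240,60,440,210,3.8,'s8c')
```

```text
t 16.6 tcp [0.4661 0.1094 0.1853] yaw 99.2 F [ 0.7  0.2 -2.4] w 13.4
shift [ 0.0017  0.002  -0.001 ] turn [-0.0001 -0.     -0.0007] q [ 0.23  0.16  1.97  0.    1.02 -1.5 ]
```

View pics/s8c.png

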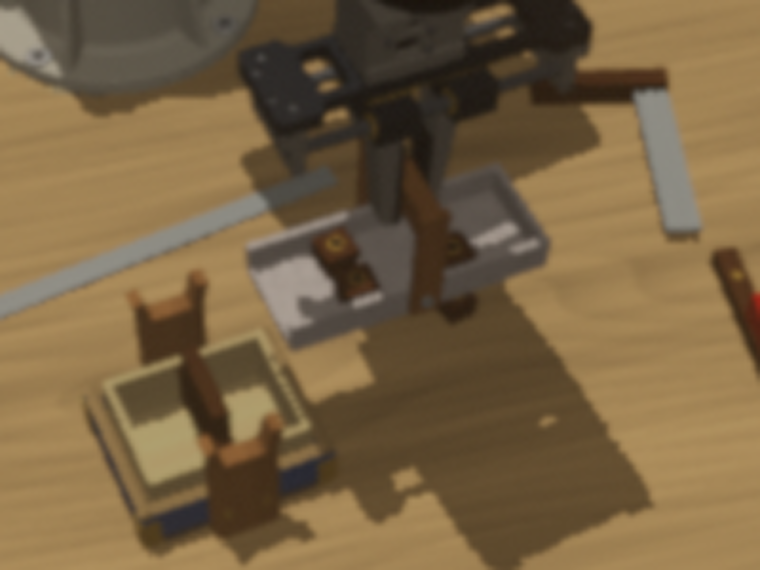

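View pics/t8.png

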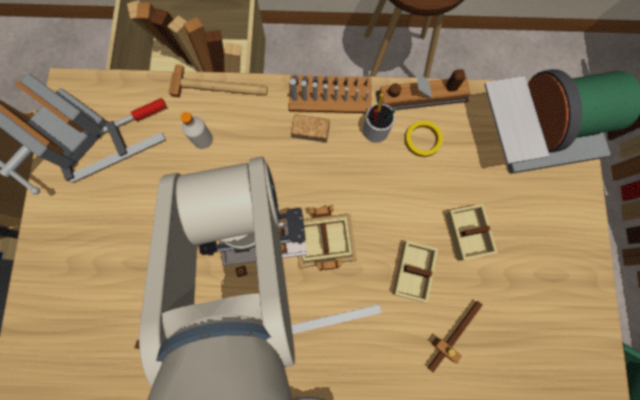

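```bash
cat >> h.py <<'E'
C=np.array([.488,-.026]);YW=98.9
def pour(seq,off=.0562,yaw=YW,lat=0.0):
    """seq of (theta deg, mouth h, mouth z) -> rows"""
    o=arm.observe();R0=Ro.from_rotvec(o['eef_rot']);u=np.array([np.cos(np.radians(yaw)),np.sin(np.radians(yaw)),0]);n=-np.cross([0,0,1],u)
    rows=[]
    for th,h,z in seq:
        t=np.radians(th);dh=.09*np.cos(t)-off*np.sin(t);dv=.09*np.sin(t)+off*np.cos(t)
        p=np.r_[C,0]+u*(h+dh)+np.cross([0,0,1],u)*lat;p[2]=z+dv
        R=Ro.from_rotvec(n*t)*Ro.from_matrix(down(yaw))
        w=(R*R0.inv()).as_rotvec()/2/np.pi
        rows.append(list(np.r_[(p-o['eef_pos'])/.3,w].round(3)))
    print('t',round(o['time'],2),'tcp',o['eef_pos'].round(4),'F',o['contact_force'].round(1),'q',o['joints'].round(2))
    print([[float(x) for x in r] for r in rows])
E
python3 - <<'E'
from h import *
pour([(20*i/8,.048,.129-.059*i/8) for i in range(1,9)])
E
```

```text
t 16.7 tcp [0.4661 0.1096 0.185 ] F [-0.2  0.9 -2.6] q [ 0.23  0.16  1.97  0.    1.02 -1.5 ]
[[0.003, -0.006, -0.011, 0.007, 0.001, 0.0], [0.005, -0.015, -0.023, 0.014, 0.002, 0.0], [0.006, -0.024, -0.035, 0.02, 0.003, 0.0], [0.008, -0.034, -0.048, 0.027, 0.004, 0.0], [0.009, -0.045, -0.062, 0.034, 0.005, 0.0], [0.011, -0.056, -0.076, 0.041, 0.006, 0.0], [0.013, -0.067, -0.09, 0.048, 0.007, 0.0], [0.015, -0.079, -0.105, 0.055, 0.008, 0.0]]
```

Call:
carry_out --plan '[[[0.003, -0.006, -0.011, 0.007, 0.001, 0], [0.005, -0.015, -0.023, 0.014, 0.002, 0], [0.006, -0.024, -0.035, 0.02, 0.003, 0], [0.008, -0.034, -0.048, 0.027, 0.004, 0], [0.009, -0.045, -0.062, 0.034, 0.005, 0], [0.011, -0.056, -0.076, 0.041, 0.006, 0], [0.013, -0.067, -0.09, 0.048, 0.007, 0], [0.015, -0.079, -0.105, 0.055, 0.008, 0]]]'

```text
time: 17.5
eef_pos: [0.4712, 0.0859, 0.1536]
eef_rot: [0.157, 1.573, 0.396]
contact_force: [-0.2, -0.5, -2.6]
gripper_width: 0.0137
```

Run:
```python
from h import *
pour([(20+14*min(i,7)/7,.048,.070-.006*min(1,i/7)) for i in range(1,9)])
snap('scene','s9');crop('s9',240,60,440,210,3.8,'s9c')
```

```text
t 17.5 tcp [0.4712 0.0859 0.1536] F [-0.2 -0.5 -2.6] q [-0.08  0.25  1.99  0.41  1.02 -2.04]
[[-0.001, -0.009, 0.005, 0.005, 0.001, 0.0], [0.001, -0.019, 0.009, 0.011, 0.002, 0.0], [0.002, -0.03, 0.013, 0.016, 0.003, 0.0], [0.004, -0.04, 0.016, 0.021, 0.004, 0.0], [0.006, -0.051, 0.019, 0.027, 0.005, 0.0], [0.007, -0.062, 0.022, 0.032, 0.006, 0.0], [0.009, -0.073, 0.024, 0.038, 0.006, 0.0], [0.009, -0.073, 0.024, 0.038, 0.006, 0.0]]
```

View pics/s9c.png

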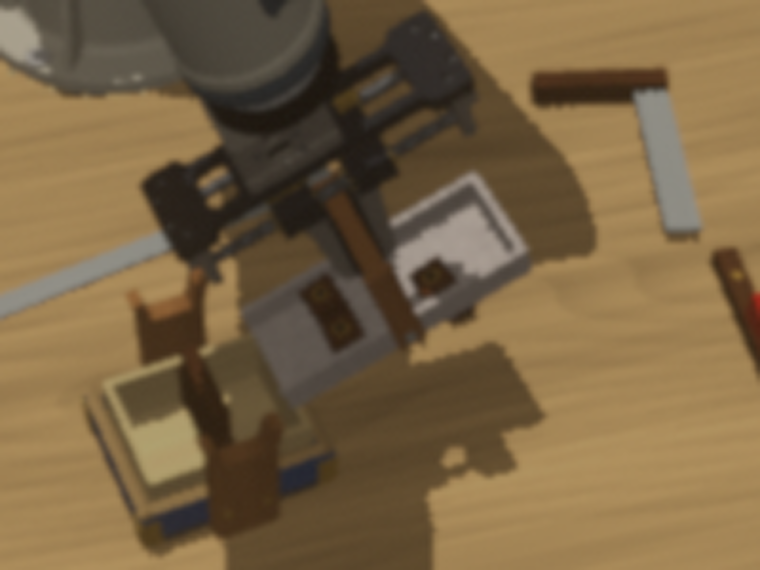

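Run:
```python
from h import *
u=np.array([np.cos(np.radians(YW)),np.sin(np.radians(YW)),0]);v=np.cross([0,0,1],u)
for l in (-.037,.037):
    p=np.r_[C,.070]+u*.048+v*l; q=proj('s9',p); print((np.array(q)-[240,60])*3.8)
    p=np.r_[C,.056]+u*.058+v*l*45/37; q=proj('s9',p); print('rim',(np.array(q)-[240,60])*3.8)
```

```text
[293.18044868 406.17979765]
rim [311.80436508 422.76930581]
[250.3335262  324.81956467]
rim [259.83050281 324.83570797]
```

Call:
carry_out --plan '[[[-0.001, -0.009, 0.005, 0.005, 0.001, 0], [0.001, -0.019, 0.009, 0.011, 0.002, 0], [0.002, -0.03, 0.013, 0.016, 0.003, 0], [0.004, -0.04, 0.016, 0.021, 0.004, 0], [0.006, -0.051, 0.019, 0.027, 0.005, 0], [0.007, -0.062, 0.022, 0.032, 0.006, 0], [0.009, -0.073, 0.024, 0.038, 0.006, 0], [0.009, -0.073, 0.024, 0.038, 0.006, 0]]]'

```text
time: 18.35
eef_pos: [0.474, 0.0624, 0.1594]
eef_rot: [0.352, 1.562, 0.583]
contact_force: [-0.6, -0.8, -2.4]
gripper_width: 0.0138
```

Run:
```python
from h import *
pour([(34+8*min(i,6)/6,.048,.064) for i in range(1,9)])
snap('scene','s10');crop('s10',240,60,440,210,3.8,'s10c')
```

```text
t 18.35 tcp [0.474  0.0624 0.1594] F [-0.6 -0.8 -2.4] q [-0.27  0.34  1.95  0.59  1.18 -2.31]
[[0.001, -0.002, 0.008, 0.004, 0.001, 0.001], [0.002, -0.009, 0.011, 0.007, 0.001, 0.001], [0.003, -0.017, 0.014, 0.011, 0.002, 0.001], [0.004, -0.025, 0.017, 0.014, 0.002, 0.001], [0.006, -0.033, 0.02, 0.018, 0.003, 0.001], [0.007, -0.04, 0.022, 0.022, 0.003, 0.001], [0.007, -0.04, 0.022, 0.022, 0.003, 0.001], [0.007, -0.04, 0.022, 0.022, 0.003, 0.001]]
```

View pics/s10c.png

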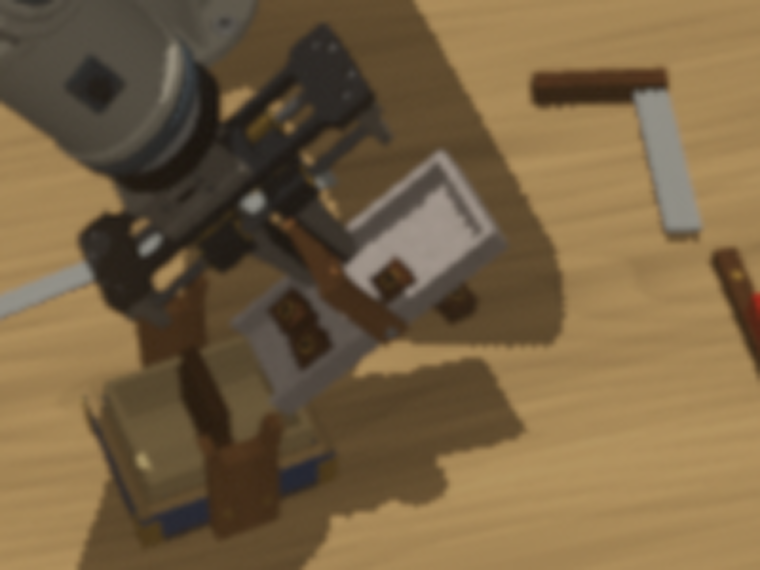

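Call:
carry_out --plan '[[[0.001, -0.002, 0.006, 0.004, 0.001, 0.001], [0.002, -0.009, 0.009, 0.007, 0.001, 0.001], [0.003, -0.017, 0.012, 0.011, 0.002, 0.001], [0.004, -0.025, 0.015, 0.014, 0.002, 0.001], [0.006, -0.033, 0.018, 0.018, 0.003, 0.001], [0.007, -0.04, 0.02, 0.022, 0.003, 0.001], [0.007, -0.04, 0.02, 0.022, 0.003, 0.001], [0.007, -0.04, 0.02, 0.022, 0.003, 0.001]]]'

```text
time: 19.2
eef_pos: [0.4759, 0.0505, 0.1653]
eef_rot: [0.459, 1.545, 0.695]
contact_force: [0.2, 0.6, -2.7]
gripper_width: 0.0136
```

Run:
```python
from h import *
pour([(42+6*min(i,6)/6,.048,.064) for i in range(1,9)])
snap('scene','s11');crop('s11',240,60,440,210,3.8,'s11c')
```

```text
t 19.2 tcp [0.4759 0.0505 0.1653] F [ 0.2  0.6 -2.7] q [-0.35  0.41  1.92  0.65  1.29 -2.42]
[[0.001, -0.006, 0.004, 0.003, 0.001, -0.0], [0.002, -0.012, 0.006, 0.005, 0.001, -0.0], [0.003, -0.018, 0.007, 0.008, 0.002, -0.0], [0.004, -0.024, 0.008, 0.011, 0.002, -0.0], [0.005, -0.03, 0.01, 0.014, 0.002, -0.0], [0.006, -0.036, 0.011, 0.016, 0.003, -0.0], [0.006, -0.036, 0.011, 0.016, 0.003, -0.0], [0.006, -0.036, 0.011, 0.016, 0.003, -0.0]]
```

View pics/s11c.png

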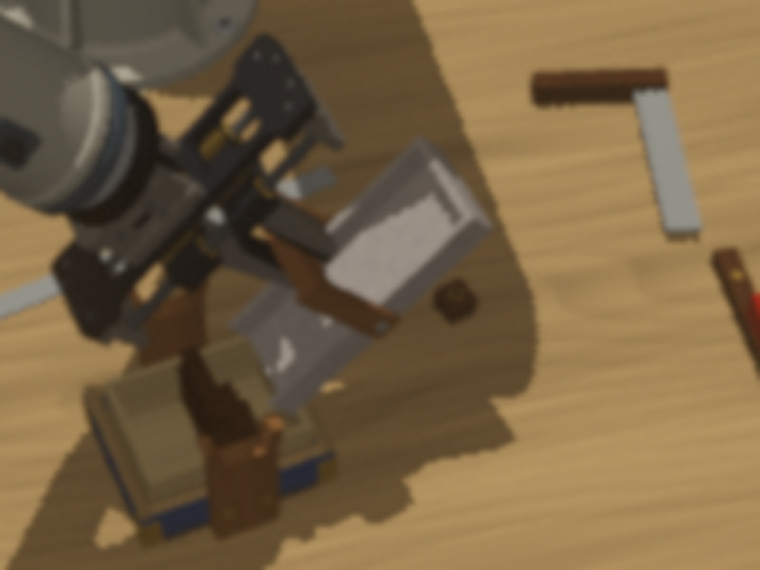

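Run:
```python
from h import *
crop('s11',260,125,350,205,8,'s11d')
snap('top','t11');crop('t11',230,190,370,290,5,'t11c')
```

```text
(no output)
```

View pics/s11d.png

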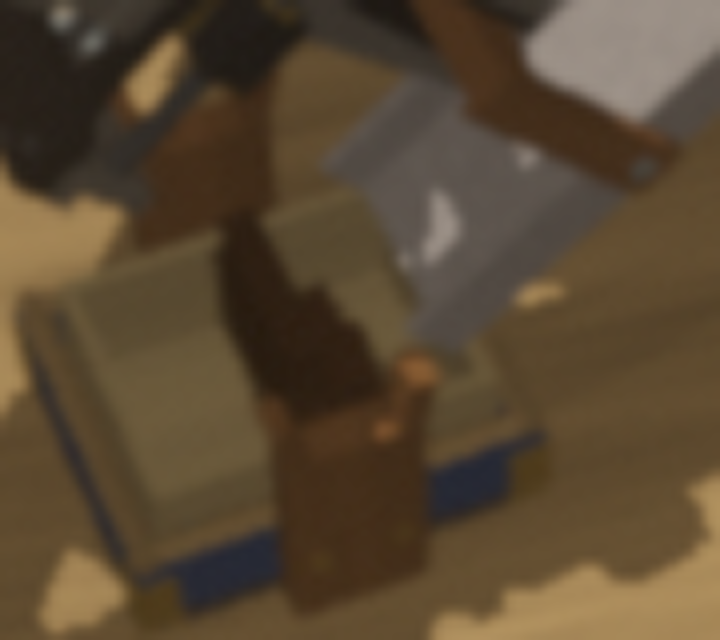

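View pics/t11c.png

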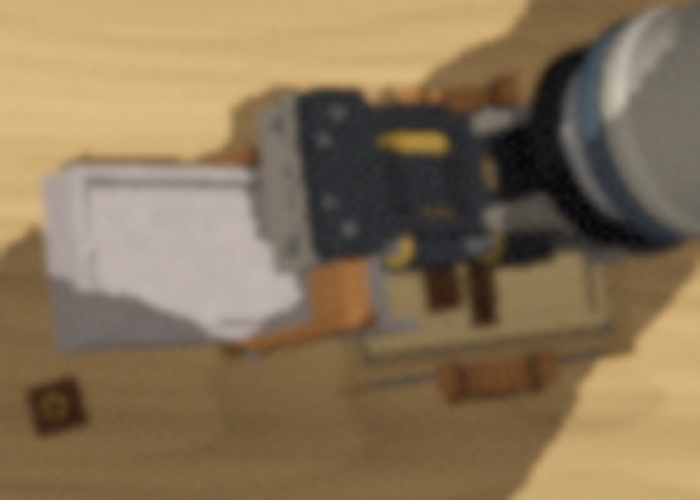

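Run:
```python
from h import *
pour([(42-24*i/8,.048+.02*i/8,.064+.06*min(1,i/6)) for i in range(1,9)])
```

```text
t 19.3 tcp [0.4759 0.0508 0.1655] F [-0.3 -0.  -1.7] q [-0.35  0.41  1.92  0.65  1.29 -2.42]
[[-0.004, 0.024, 0.029, -0.008, -0.001, -0.0], [-0.008, 0.05, 0.056, -0.017, -0.002, -0.0], [-0.012, 0.075, 0.082, -0.025, -0.003, -0.0], [-0.015, 0.099, 0.107, -0.033, -0.005, -0.0], [-0.019, 0.123, 0.131, -0.041, -0.006, -0.0], [-0.023, 0.147, 0.155, -0.049, -0.007, -0.0], [-0.027, 0.17, 0.144, -0.058, -0.009, -0.0], [-0.03, 0.193, 0.132, -0.066, -0.01, -0.0]]
```

Call:
carry_out --plan '[[[-0.004, 0.024, 0.029, -0.008, -0.001, 0], [-0.008, 0.05, 0.056, -0.017, -0.002, 0], [-0.012, 0.075, 0.082, -0.025, -0.003, 0], [-0.015, 0.099, 0.107, -0.033, -0.005, 0], [-0.019, 0.123, 0.131, -0.041, -0.006, 0], [-0.023, 0.147, 0.155, -0.049, -0.007, 0], [-0.027, 0.17, 0.144, -0.058, -0.009, 0], [-0.03, 0.193, 0.132, -0.066, -0.01, 0]]]'

```text
time: 20.1
eef_pos: [0.4667, 0.1093, 0.2058]
eef_rot: [0.121, 1.577, 0.368]
contact_force: [-0.0, 0.7, -2.6]
gripper_width: 0.0135
```

Run:
```python
from h import *
need((.52,.19,.19),down(60))
snap('scene','s12');crop('s12',240,60,440,210,3.8,'s12c')
```

```text
t 20.1 tcp [0.4667 0.1093 0.2058] yaw 99.1 F [-0.   0.7 -2.6] w 13.5
shift [ 0.1776  0.2689 -0.0528] turn [-0.0497  0.0094 -0.1076] q [-0.    0.16  1.95  0.35  1.1  -1.9 ]
```

View pics/s12c.png

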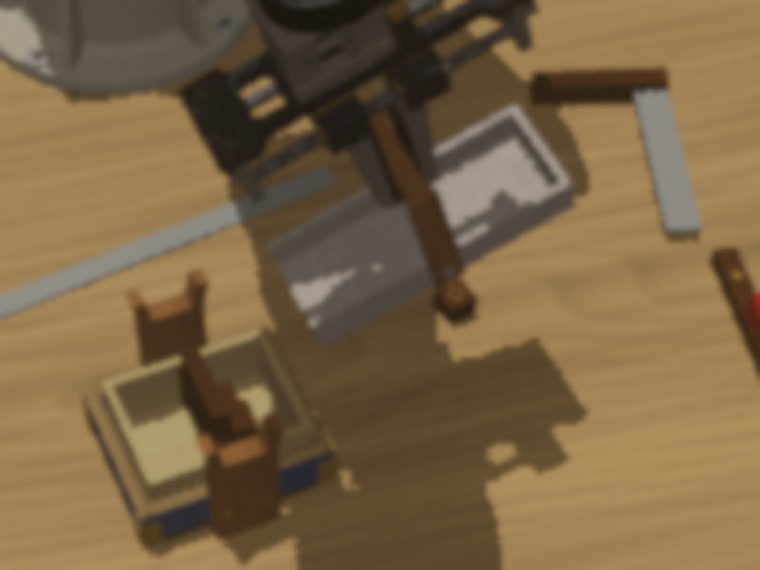

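Call:
carry_out --plan '[[[0.02, 0.03, -0.005, -0.007, 0.001, -0.013], [0.05, 0.07, -0.01, -0.014, 0.002, -0.027], [0.08, 0.11, -0.02, -0.021, 0.004, -0.042], [0.1, 0.15, -0.03, -0.028, 0.005, -0.057], [0.13, 0.19, -0.04, -0.035, 0.007, -0.072], [0.15, 0.23, -0.05, -0.042, 0.008, -0.087], [0.17, 0.26, -0.0528, -0.0497, 0.0094, -0.1], [0.1776, 0.2689, -0.0528, -0.0497, 0.0094, -0.1076]]]'

```text
time: 20.95
eef_pos: [0.5197, 0.1929, 0.1895]
eef_rot: [0.41, 1.534, -0.414]
contact_force: [-0.9, -0.4, -2.1]
gripper_width: 0.014
```

Run:
```python
from h import *
need((.602,.2512,.12),down(-5.5))
```

```text
t 20.95 tcp [0.5197 0.1929 0.1895] yaw 59.9 F [-0.9 -0.4 -2.1] w 14.0
shift [ 0.2744  0.1945 -0.2317] turn [-0.     -0.0006 -0.1817] q [ 0.35  0.27  1.81 -0.    1.06 -0.69]
```

Call:
carry_out --plan '[[[0.03, 0.02, 0, 0, 0, -0.023], [0.07, 0.05, 0, 0, 0, -0.046], [0.11, 0.08, 0, 0, 0, -0.069], [0.15, 0.11, 0, 0, 0, -0.092], [0.19, 0.14, -0.05, 0, 0, -0.115], [0.23, 0.17, -0.1, 0, 0, -0.138], [0.26, 0.185, -0.17, 0, 0, -0.161], [0.2744, 0.1945, -0.2317, 0, 0, -0.1817]]]'

```text
time: 21.75
eef_pos: [0.6021, 0.2516, 0.1189]
eef_rot: [1.283, 1.164, -1.286]
contact_force: [-0.2, 0.0, -2.4]
gripper_width: 0.0135
```

Run:
```python
from h import *
need((.602,.2512,.057),down(-5.5))
```

```text
t 21.75 tcp [0.6021 0.2516 0.1189] yaw -5.8 F [-0.2  0.  -2.4] w 13.5
shift [-0.0003 -0.0013 -0.2064] turn [-0.0004 -0.0007  0.0009] q [0.39 0.49 1.65 0.   1.   0.49]
```

Call:
carry_out --plan '[[[0, 0, -0.04, 0, 0, 0], [0, 0, -0.08, 0, 0, 0], [0, 0, -0.12, 0, 0, 0], [0, 0, -0.15, 0, 0, 0], [0, 0, -0.175, 0, 0, 0], [0, 0, -0.19, 0, 0, 0], [0, 0, -0.2, 0, 0, 0], [0, 0, -0.207, 0, 0, 0]]]'

```text
time: 22.55
eef_pos: [0.6023, 0.2517, 0.0569]
eef_rot: [1.284, 1.164, -1.285]
contact_force: [-0.1, 0.3, -1.6]
gripper_width: 0.0136
```

Call:
carry_out --plan '[[[0, 0, -0.002, 0, 0, 0], [0, 0, -0.003, 0, 0, 0], [0, 0, -0.003, 0, 0, 0], [0, 0, -0.003, 0, 0, 0], [0, 0, -0.003, 0, 0, 0], [0, 0, -0.003, 0, 0, 0], [0, 0, -0.003, 0, 0, 0], [0, 0, -0.003, 0, 0, 0]]]'

```text
time: 23.35
eef_pos: [0.6023, 0.2518, 0.0562]
eef_rot: [1.284, 1.165, -1.285]
contact_force: [-2.1, 0.3, 3.9]
gripper_width: 0.0138
```

Call:
carry_out --plan '[[[0, 0, 0, 0, 0, 0], [0, 0, 0, 0, 0, 0], [0, 0, 0, 0, 0, 0], [0, 0, 0, 0, 0, 0], [0, 0, 0, 0, 0, 0], [0, 0, 0.1, 0, 0, 0], [0, 0, 0.25, 0, 0, 0], [0, 0, 0.4, 0, 0, 0]]]' --jaw 50

```text
time: 24.15
eef_pos: [0.6018, 0.2516, 0.177]
eef_rot: [1.283, 1.165, -1.286]
contact_force: [1.6, -0.3, 0.2]
gripper_width: 0.0502
```

Run:
```python
from h import *
snap('scene','s13');snap('top','t13')
crop('s13',340,120,380,160,12,'s13c');crop('t13',220,250,260,290,12,'t13c')
crop('top0',220,250,260,290,12,'t0b');crop('s13',240,110,350,210,6,'s13d');
```

```text
(no output)
```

View pics/s13c.png

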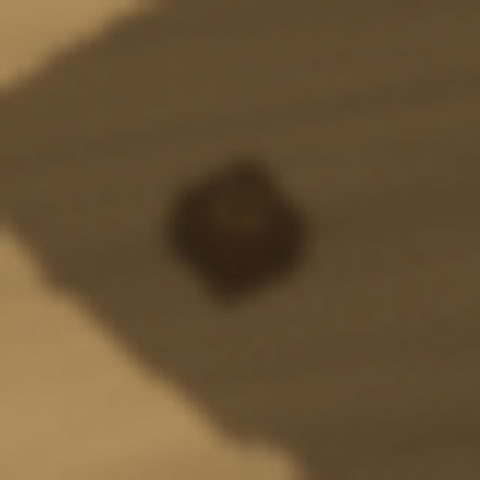

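View pics/t13.png

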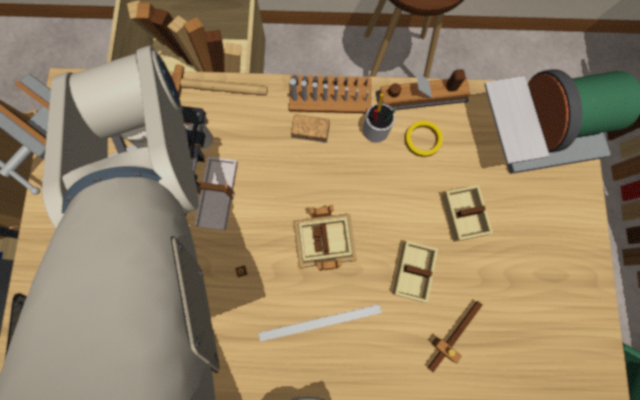

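View pics/t0b.png

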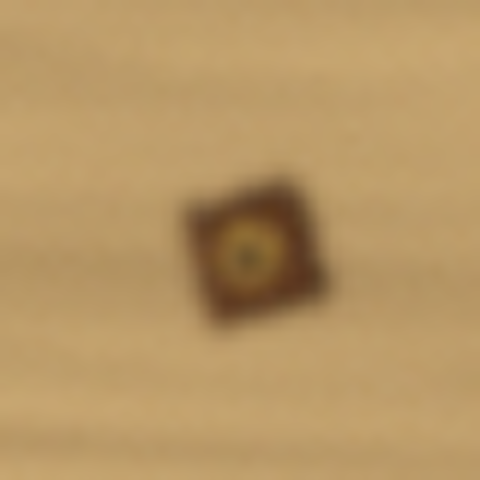

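View pics/s13d.png

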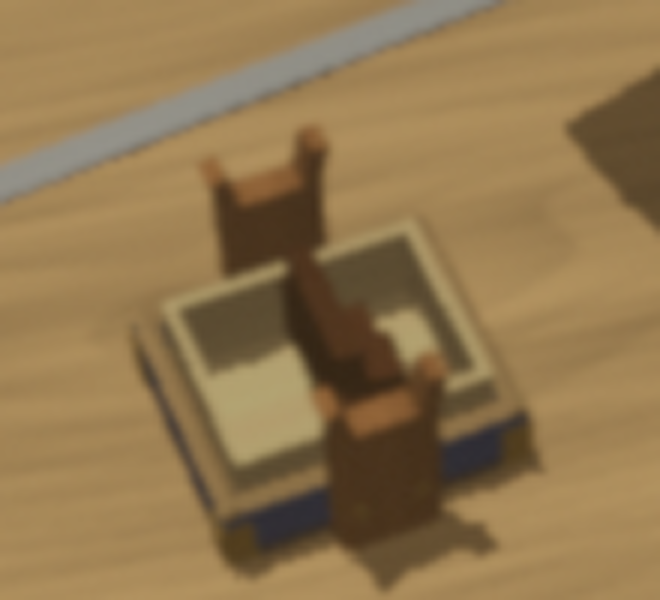

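View pics/s13.png

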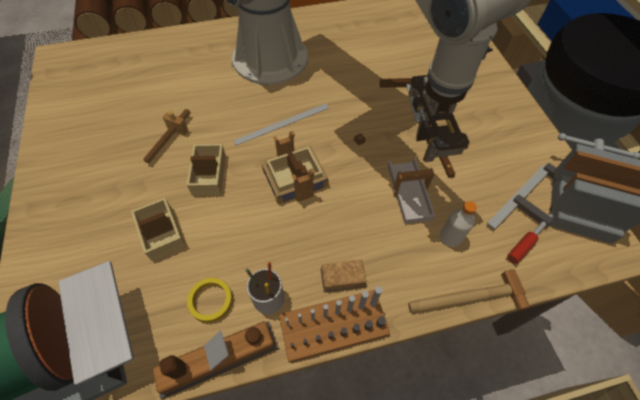

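Run:
```python
from h import *
crop('t13',290,200,360,275,8,'t13d')
a=un(12,220,250);b=un(12,340,120)
print(tri([('top0',*a(248,253)),('s13',*b(238,212))]), at('top0',*a(248,253),.018),at('s13',*b(238,212),.018))
# edges
z=.018
P=[at('top0',*a(*p),z) for p in ((187,205),(295,178),(328,292),(215,325))]
P=np.array(P);print(P.mean(0));d=P[1]+P[2]-P[0]-P[3];print(np.degrees(np.arctan2(d[1],d[0])),[np.linalg.norm(P[i]-P[i-1]) for i in range(4)])
```

```text
(array([0.40785165, 0.17848839, 0.01384689]), [array([0.6, 0.1]), array([ 0.5, -0.1])]) [0.40792884 0.17910045 0.018     ] [0.41105487 0.17565813 0.018     ]
[0.40860823 0.17746503 0.018     ]
-73.27009302088743 [np.float64(0.02502211528757221), np.float64(0.022485502957578292), np.float64(0.024180240893390572), np.float64(0.023622793197443537)]
```

View pics/t13d.png

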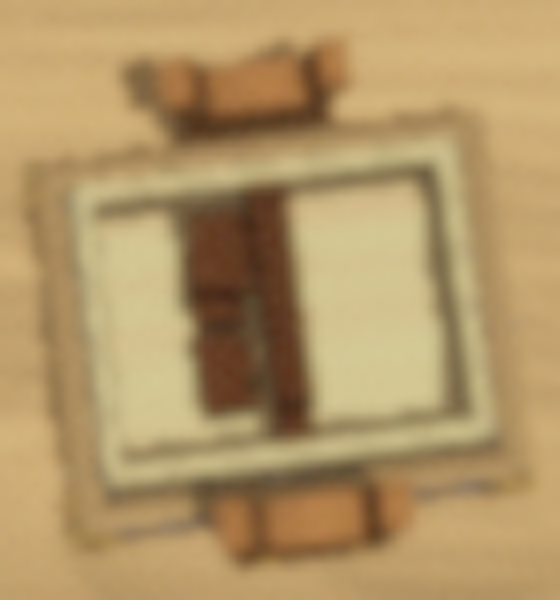

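Run:
```python
from h import *
crop('t13',305,215,335,260,16,'e1');crop('s13',280,145,320,190,15,'e2')
```

```text
(no output)
```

View pics/e1.png

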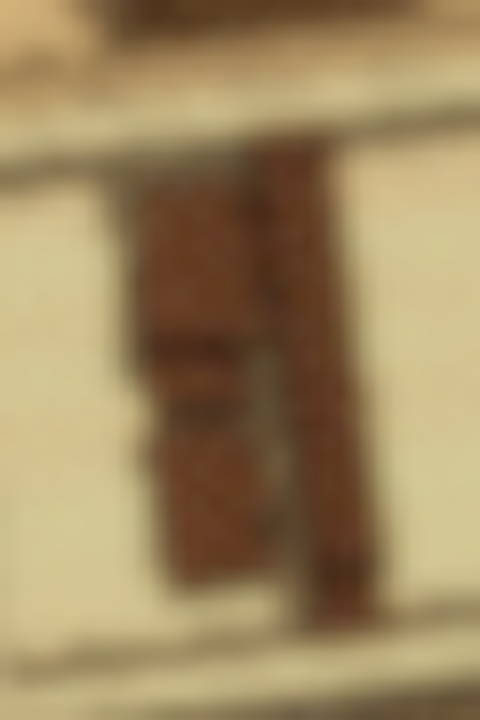

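View pics/e2.png

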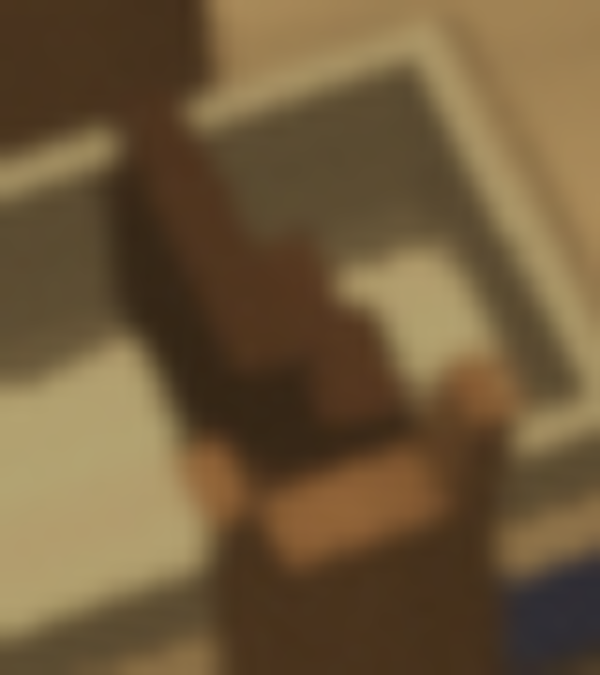

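Run:
```python
from h import *
a=un(16,305,215);b=un(15,280,145)
for n,p,q in (('low -x+y',(170,585),(305,240)),('low -x-y',(270,575),(250,250)),('low +x+y',(150,435),(335,300)),('up -x+y',(138,340),(372,315)),('handle -x end',(320,630),(160,95)),('lowrow -x+y @',(170,585),(335,300))):
    x,e=tri([('t13',*a(*p)),('s13',*b(*q))]);d=x[:2]-C;u=np.array([np.cos(np.radians(YW)),np.sin(np.radians(YW))]);v=np.array([-u[1],u[0]])
    print(n,x.round(4),e[0],'case h,l',(d@u).round(4),(d@v).round(4))
```

```text
low -x+y [ 0.4591 -0.004   0.0316] [0.5 0.1] case h,l 0.0263 0.0252
low -x-y [ 0.461  -0.0167  0.035 ] [-0.5 -0.1] case h,l 0.0134 0.0252
low +x+y [ 0.4805 -0.0017  0.0416] [1.1 0.2] case h,l 0.0251 0.0037
up -x+y [0.4935 0.0012 0.0534] [0.7 0.1] case h,l 0.026 -0.0096
handle -x end [ 0.4497 -0.0261  0.0679] [0.4 0.1] case h,l 0.0058 0.0379
lowrow -x+y @ [ 0.4609 -0.0017  0.0151] [-0.3 -0.1] case h,l 0.0282 0.023
```

Run:
```python
from h import *
a=un(16,305,215);b=un(15,280,145)
u=np.array([np.cos(np.radians(YW)),np.sin(np.radians(YW))]);v=np.array([-u[1],u[0]])
# per-camera case origin bias
B={'t13':np.array([.487,-.025]),'s13':np.array([.4898,-.0274])}
for n,t,uv in (('U -x+y','t13',a(138,340)),('U +x+y','t13',a(140,185)),('U +x-y','t13',a(245,180)),('L+x+y','t13',a(155,432)),('L-x+y','t13',a(168,585)),('L-x-y','t13',a(272,575)),('strip+y','t13',a(155,375)),('handle end','t13',a(325,630)),
 ('s1','s13',b(305,240)),('s1b','s13',b(250,250)),('s2','s13',b(332,300)),('s3','s13',b(372,315)),('s4','s13',b(400,400)),('s5','s13',b(240,370)),('s6','s13',b(318,420))):
    print(n,[(np.array([(at(t,*uv,z)[:2]-B[t])@u,(at(t,*uv,z)[:2]-B[t])@v])*1000).round(0).tolist() for z in (.031,.037,.049,.055,.061,.08)])
```

```text
U -x+y [[26.0, -14.0], [26.0, -13.0], [27.0, -12.0], [27.0, -11.0], [27.0, -10.0], [27.0, -7.0]]
U +x+y [[23.0, -38.0], [23.0, -37.0], [23.0, -35.0], [23.0, -34.0], [23.0, -33.0], [24.0, -30.0]]
U +x-y [[7.0, -36.0], [7.0, -36.0], [7.0, -34.0], [8.0, -33.0], [8.0, -32.0], [8.0, -29.0]]
L+x+y [[26.0, 0.0], [26.0, 1.0], [26.0, 3.0], [26.0, 3.0], [26.0, 4.0], [26.0, 6.0]]
L-x+y [[27.0, 24.0], [27.0, 24.0], [27.0, 26.0], [27.0, 26.0], [27.0, 27.0], [27.0, 29.0]]
L-x-y [[11.0, 24.0], [11.0, 25.0], [11.0, 26.0], [11.0, 27.0], [11.0, 27.0], [12.0, 29.0]]
strip+y [[25.0, -8.0], [25.0, -8.0], [25.0, -6.0], [25.0, -5.0], [25.0, -4.0], [25.0, -2.0]]
handle end [[4.0, 34.0], [4.0, 34.0], [4.0, 35.0], [4.0, 36.0], [5.0, 36.0], [5.0, 38.0]]
s1 [[27.0, 27.0], [25.0, 23.0], [22.0, 15.0], [21.0, 10.0], [20.0, 6.0], [15.0, -7.0]]
s1b [[17.0, 29.0], [16.0, 25.0], [13.0, 16.0], [12.0, 12.0], [10.0, 8.0], [6.0, -6.0]]
s2 [[26.0, 14.0], [25.0, 9.0], [22.0, 1.0], [21.0, -3.0], [19.0, -7.0], [14.0, -20.0]]
s3 [[32.0, 8.0], [30.0, 4.0], [27.0, -5.0], [26.0, -9.0], [24.0, -13.0], [19.0, -26.0]]
s4 [[29.0, -11.0], [28.0, -15.0], [25.0, -23.0], [23.0, -27.0], [22.0, -31.0], [17.0, -43.0]]
s5 [[6.0, 6.0], [5.0, 2.0], [2.0, -6.0], [1.0, -11.0], [-1.0, -15.0], [-5.0, -28.0]]
s6 [[14.0, -9.0], [13.0, -13.0], [10.0, -21.0], [9.0, -25.0], [8.0, -29.0], [3.0, -42.0]]
```

```bash
cat >> h.py <<'E'
Bi={'t':np.array([.487,-.025]),'s':np.array([.4898,-.0274])}
def wire(tag,boxes,u0,v0,s,img,out,yaw=YW):
    im=cv2.imread(f'pics/{img}.png');o=Bi[tag[0]];c,sn=np.cos(np.radians(yaw)),np.sin(np.radians(yaw))
    for (h0,h1,l0,l1,z0,z1),col in boxes:
        P={}
        for i,h in enumerate((h0,h1)):
            for j,l in enumerate((l0,l1)):
                for k,z in enumerate((z0,z1)):
                    q=proj(tag,(o[0]+(c*h-sn*l)/1000,o[1]+(sn*h+c*l)/1000,z/1000));P[i,j,k]=(int((q[0]-u0+.5)*s),int((q[1]-v0+.5)*s))
        for a in P:
            for b in P:
                if a<b and sum(x!=y for x,y in zip(a,b))==1: cv2.line(im,P[a],P[b],col,1)
    cv2.imwrite(f'pics/{out}.png',im)
E
python3 - <<'E'
from h import *
bx=[((8,26,-34,-10,31,55),(0,0,255)),((9,27,1,25,13,37),(0,255,0)),((-6,6,-30,30,56,82),(255,255,0)),((-53,53,-40,40,13,56),(255,0,255))]
wire('t13',bx,305,215,16,'e1','w1');wire('s13',bx,280,145,15,'e2','w2')
a=cv2.imread('pics/w1.png');b=cv2.imread('pics/w2.png');b=cv2.resize(b,None,fx=.5,fy=.5) if 0 else b
H=max(a.shape[0],b.shape[0]);o=np.zeros((H,a.shape[1]+b.shape[1],3),np.uint8);o[:a.shape[0],:a.shape[1]]=a;o[:b.shape[0],a.shape[1]:]=b
cv2.imwrite('pics/w.png',cv2.resize(o,None,fx=.74,fy=.74))
E
```

```text
(no output)
```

View pics/w.png

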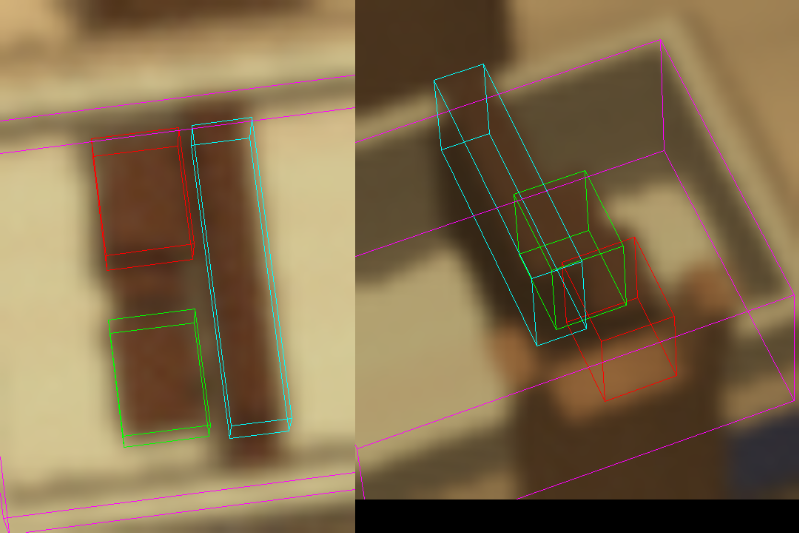

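```bash
cat >> h.py <<'E'
def cw(h,l,z):
    c,s=np.cos(np.radians(YW)),np.sin(np.radians(YW)); return np.array([C[0]+(c*h-s*l)/1000,C[1]+(s*h+c*l)/1000,z])
E
python3 - <<'E'
from h import *
print(cw(21,-22,.15)); need(cw(21,-22,.15),down(8.9))
E
```

```text
[ 0.5064862  -0.00184921  0.15      ]
t 24.25 tcp [0.6059 0.2533 0.1831] yaw -5.8 F [ 1.  -0.   0.4] w 50.0
shift [-0.3315 -0.8504 -0.1103] turn [-0.0012  0.0008  0.0408] q [0.39 0.43 1.6  0.   1.11 0.49]
```

Call:
carry_out --plan '[[[-0.03, -0.08, 0, 0, 0, 0.005], [-0.07, -0.18, 0, 0, 0, 0.01], [-0.11, -0.3, 0, 0, 0, 0.015], [-0.16, -0.42, 0, 0, 0, 0.02], [-0.21, -0.54, 0, 0, 0, 0.025], [-0.26, -0.66, 0, 0, 0, 0.03], [-0.3, -0.78, 0, 0, 0, 0.035], [-0.3315, -0.8504, -0.03, 0, 0, 0.0408]]]' --jaw 0

```text
time: 25.05
eef_pos: [0.5061, -0.0039, 0.1745]
eef_rot: [1.102, 1.28, -1.086]
contact_force: [-0.3, -0.9, -0.6]
gripper_width: 0.0009
```

Run:
```python
from h import *
need(cw(21,-22,.075),down(8.9))
```

```text
t 25.05 tcp [ 0.5061 -0.0039  0.1745] yaw 8.9 F [-0.3 -0.9 -0.6] w 0.9
shift [ 0.0014  0.0068 -0.3316] turn [-0.0013  0.0009 -0.    ] q [-0.02  0.21  1.93  0.01  1.   -0.18]
```

Call:
carry_out --plan '[[[0.0014, 0.0068, -0.04, -0.0013, 0.0009, 0], [0.0014, 0.0068, -0.09, -0.0013, 0.0009, 0], [0.0014, 0.0068, -0.14, -0.0013, 0.0009, 0], [0.0014, 0.0068, -0.19, -0.0013, 0.0009, 0], [0.0014, 0.0068, -0.24, -0.0013, 0.0009, 0], [0.0014, 0.0068, -0.28, -0.0013, 0.0009, 0], [0.0014, 0.0068, -0.31, -0.0013, 0.0009, 0], [0.0014, 0.0068, -0.33, -0.0013, 0.0009, 0]]]'

```text
time: 25.85
eef_pos: [0.5063, -0.0015, 0.0745]
eef_rot: [1.093, 1.279, -1.095]
contact_force: [-0.2, -0.3, -0.1]
gripper_width: 0.0004
```

Run:
```python
from h import *
need(cw(21,-22,.060),down(8.9))
snap('scene','s14');crop('s14',250,100,340,200,6,'s14c')
```

```text
t 25.85 tcp [ 0.5063 -0.0015  0.0745] yaw 8.9 F [-0.2 -0.3 -0.1] w 0.4
shift [ 0.0006 -0.0013 -0.0483] turn [ 0.     -0.0002 -0.    ] q [-0.01  0.36  2.   -0.    0.78 -0.16]
```

View pics/s14c.png

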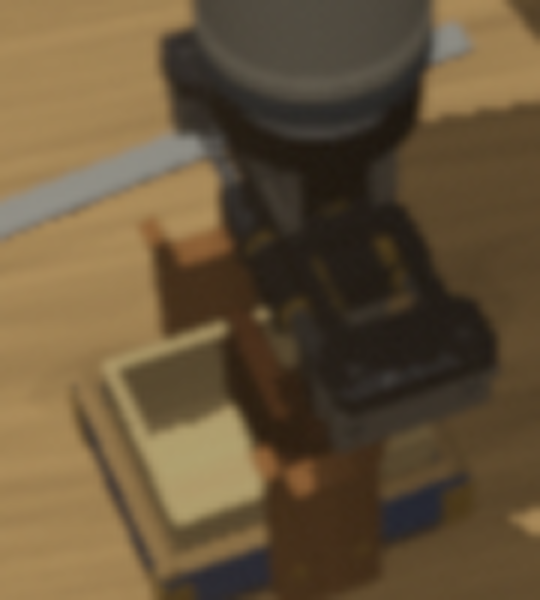

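Probe down gently to find the top block's height.

Call:
carry_out --plan '[[[0, 0, -0.007, 0, 0, 0], [0, 0, -0.013, 0, 0, 0], [0, 0, -0.02, 0, 0, 0], [0, 0, -0.027, 0, 0, 0], [0, 0, -0.033, 0, 0, 0], [0, 0, -0.037, 0, 0, 0], [0, 0, -0.04, 0, 0, 0], [0, 0, -0.043, 0, 0, 0]]]'

```text
time: 26.7
eef_pos: [0.5062, -0.0016, 0.0613]
eef_rot: [1.093, 1.279, -1.095]
contact_force: [-0.7, -0.3, 9.9]
gripper_width: 0.0004
```

Call:
carry_out --plan '[[[-0.001, 0.007, 0, 0, 0, 0], [-0.002, 0.014, 0, 0, 0, 0], [-0.003, 0.021, 0, 0, 0, 0], [-0.004, 0.028, 0, 0, 0, 0], [-0.005, 0.035, 0, 0, 0, 0], [-0.006, 0.042, 0, 0, 0, 0], [-0.007, 0.048, 0, 0, 0, 0], [-0.008, 0.053, 0, 0, 0, 0]]]'

```text
time: 27.5
eef_pos: [0.5055, 0.0146, 0.0625]
eef_rot: [1.095, 1.277, -1.092]
contact_force: [1.3, 0.1, 9.7]
gripper_width: 0.0004
```

Run:
```python
from h import *
snap('scene','s15');crop('s15',250,100,340,200,6,'s15c');snap('top','t15');crop('t15',290,200,360,275,8,'t15c')
```

```text
(no output)
```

View pics/s15c.png

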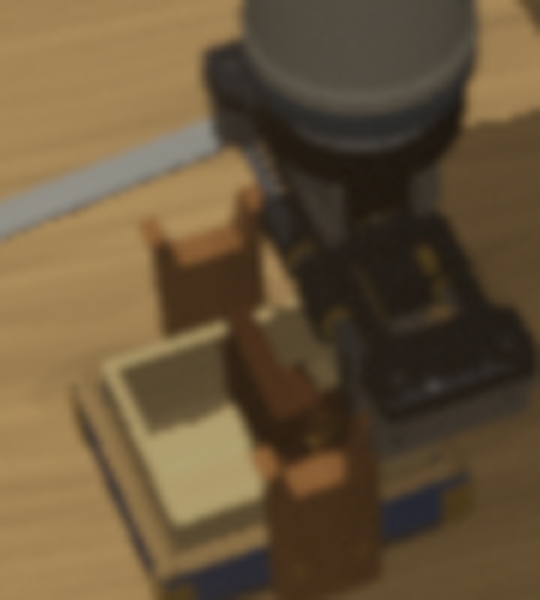

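View pics/t15c.png

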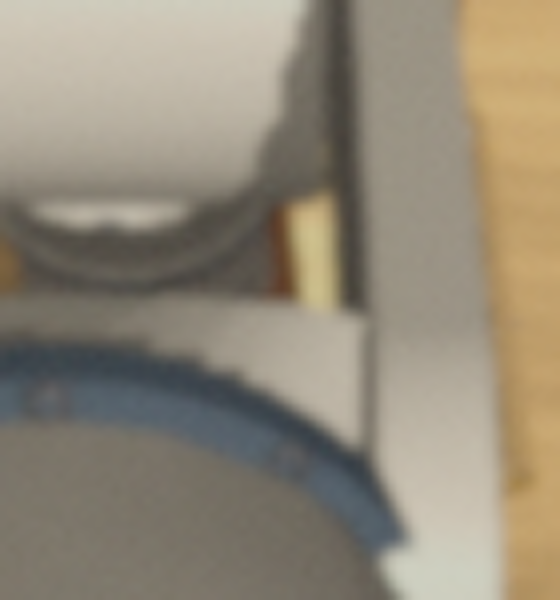

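Call:
carry_out --plan '[[[0, 0, 0.05, 0, 0, 0], [0, 0, 0.15, 0, 0, 0], [0, 0.05, 0.28, 0, 0, 0], [0, 0.15, 0.38, 0, 0, 0], [0, 0.3, 0.4, 0, 0, 0], [0, 0.45, 0.4, 0, 0, 0], [0, 0.6, 0.4, 0, 0, 0], [0, 0.7, 0.4, 0, 0, 0]]]'

```text
time: 28.4
eef_pos: [0.5052, 0.2274, 0.1827]
eef_rot: [1.095, 1.278, -1.091]
contact_force: [0.4, -0.0, -0.7]
gripper_width: 0.0002
```

Run:
```python
from h import *
snap('scene','s16');crop('s16',270,135,340,205,9,'s16c');snap('top','t16');crop('t16',290,200,360,275,8,'t16c')
```

```text
(no output)
```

View pics/s16c.png

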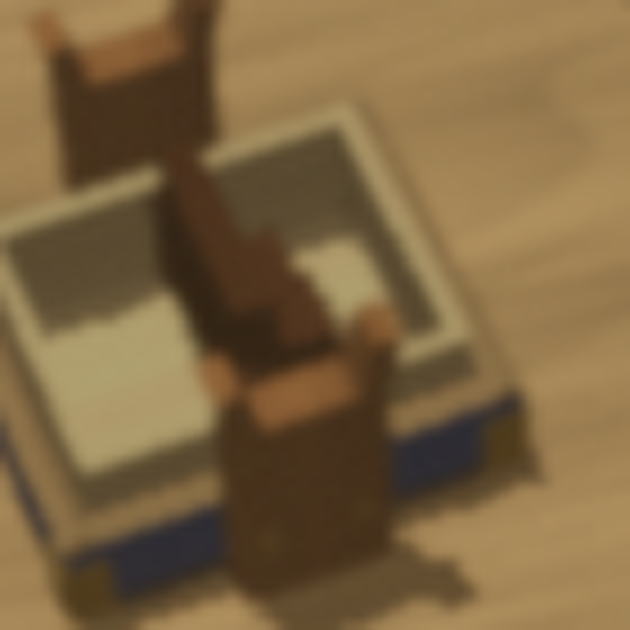

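View pics/t16c.png

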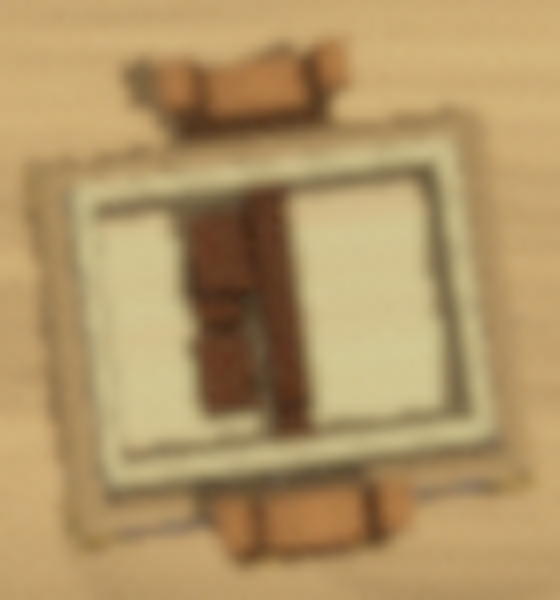

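Run:
```python
from h import *
need(cw(18.5,-22,.16),down(8.9))
```

```text
t 28.5 tcp [0.5053 0.228  0.1825] yaw 9.1 F [ 1.3 -0.4 -0. ] w 0.3
shift [ 0.0053 -0.7744 -0.0748] turn [-0.0002  0.0004 -0.0006] q [ 0.42  0.28  1.82 -0.    1.04  0.26]
```

Call:
carry_out --plan '[[[0, -0.08, 0, 0, 0, 0], [0.001, -0.2, 0, 0, 0, 0], [0.002, -0.33, 0, 0, 0, 0], [0.003, -0.46, 0, 0, 0, 0], [0.004, -0.58, 0, 0, 0, 0], [0.005, -0.69, -0.03, 0, 0, 0], [0.005, -0.76, -0.06, 0, 0, 0], [0.0053, -0.7744, -0.075, 0, 0, 0]]]'

```text
time: 29.3
eef_pos: [0.506, -0.0068, 0.1593]
eef_rot: [1.094, 1.278, -1.092]
contact_force: [-0.4, 0.6, 0.0]
gripper_width: 0.0003
```

Run:
```python
from h import *
need(cw(18.5,-22,.066),down(8.9))
```

```text
t 29.3 tcp [ 0.506  -0.0068  0.1593] yaw 8.9 F [-0.4  0.6  0. ] w 0.3
shift [ 0.003   0.0084 -0.3109] turn [-0.0001  0.0002 -0.0001] q [-0.02  0.23  1.94  0.    0.97 -0.17]
```

Call:
carry_out --plan '[[[0.003, 0.0084, -0.05, 0, 0, 0], [0.003, 0.0084, -0.1, 0, 0, 0], [0.003, 0.0084, -0.15, 0, 0, 0], [0.003, 0.0084, -0.2, 0, 0, 0], [0.003, 0.0084, -0.25, 0, 0, 0], [0.003, 0.0084, -0.28, 0, 0, 0], [0.003, 0.0084, -0.305, 0, 0, 0], [0.003, 0.0084, -0.311, 0, 0, 0]]]'

```text
time: 30.1
eef_pos: [0.5065, -0.0042, 0.0654]
eef_rot: [1.094, 1.279, -1.093]
contact_force: [0.1, 0.1, 0.3]
gripper_width: 0.0005
```

Call:
carry_out --plan '[[[0, 0, -0.005, 0, 0, 0], [0, 0, -0.01, 0, 0, 0], [0, 0, -0.013, 0, 0, 0], [0, 0, -0.016, 0, 0, 0], [0, 0, -0.018, 0, 0, 0], [0, 0, -0.02, 0, 0, 0], [0, 0, -0.021, 0, 0, 0], [0, 0, -0.021, 0, 0, 0]]]'

```text
time: 30.9
eef_pos: [0.5086, -0.0042, 0.0612]
eef_rot: [1.096, 1.276, -1.09]
contact_force: [-2.4, -0.2, 18.9]
gripper_width: 0.0005
```

Run:
```python
from h import *
need(cw(18.5,-22,.060),down(8.9))
```

```text
t 30.9 tcp [ 0.5086 -0.0042  0.0612] yaw 9.0 F [-2.4 -0.2 18.9] w 0.5
shift [-0.0056 -0.0004 -0.0039] turn [-0.0001  0.0007 -0.0001] q [-0.01  0.38  2.01  0.    0.75 -0.17]
```

Call:
carry_out --plan '[[[-0.002, 0.0115, 0.001, 0, 0, 0], [-0.004, 0.023, 0.006, 0, 0, 0], [-0.005, 0.035, 0.01, 0, 0, 0], [-0.007, 0.047, 0.0127, 0, 0, 0], [-0.009, 0.059, 0.0133, 0, 0, 0], [-0.011, 0.072, 0.0123, 0, 0, 0], [-0.013, 0.086, 0.01, 0, 0, 0], [-0.0155, 0.099, 0.0053, 0, 0, 0]]]'

```text
time: 31.7
eef_pos: [0.5038, 0.0259, 0.0626]
eef_rot: [1.096, 1.276, -1.09]
contact_force: [0.4, -0.6, 0.3]
gripper_width: 0.0007
```

Run:
```python
from h import *
snap('scene','s17');crop('s17',250,100,350,205,6,'s17c')
```

```text
(no output)
```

View pics/s17c.png

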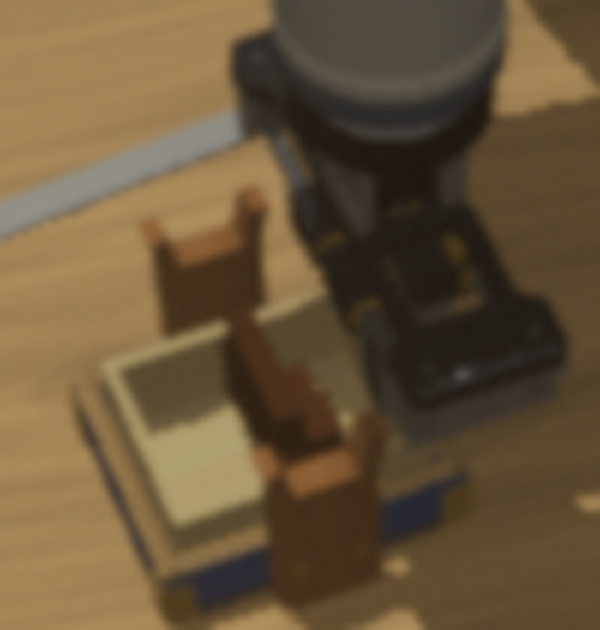

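Run:
```python
from h import *
need(cw(20,-22,.075),down(8.9))
```

```text
t 31.75 tcp [0.5035 0.0262 0.0624] yaw 9.0 F [-0.6 -0.1 -0.1] w 0.2
shift [ 0.0103 -0.097   0.042 ] turn [-0.0001  0.0006 -0.0002] q [ 0.05  0.37  2.02  0.    0.75 -0.11]
```

Call:
carry_out --plan '[[[0, 0, 0.02, 0, 0, 0], [0, 0, 0.042, 0, 0, 0], [0.003, -0.03, 0.042, 0, 0, 0], [0.006, -0.06, 0.042, 0, 0, 0], [0.0103, -0.097, 0.042, 0, 0, 0], [0.0103, -0.097, 0.03, 0, 0, 0], [0.0103, -0.097, 0.015, 0, 0, 0], [0.0103, -0.097, 0.008, 0, 0, 0]]]'

```text
time: 32.55
eef_pos: [0.5062, -0.0029, 0.064]
eef_rot: [1.095, 1.277, -1.091]
contact_force: [-0.6, -0.9, -0.6]
gripper_width: 0.0006
```

Call:
carry_out --plan '[[[0, 0, -0.004, 0, 0, 0], [0, 0, -0.008, 0, 0, 0], [0, 0, -0.012, 0, 0, 0], [0, 0, -0.015, 0, 0, 0], [0, 0, -0.017, 0, 0, 0], [0, 0, -0.018, 0, 0, 0], [-0.001, 0.007, -0.018, 0, 0, 0], [-0.002, 0.014, -0.018, 0, 0, 0]]]'

```text
time: 33.35
eef_pos: [0.5087, 0.0011, 0.0613]
eef_rot: [1.097, 1.272, -1.087]
contact_force: [-1.0, -4.0, 26.7]
gripper_width: 0.0008
```

Run:
```python
from h import *
need(cw(20,-22,.060),down(8.9))
```

```text
t 33.35 tcp [0.5087 0.0011 0.0613] yaw 9.0 F [-1.  -4.  26.7] w 0.8
shift [-0.0068 -0.013  -0.0043] turn [ 0.      0.0014 -0.0002] q [-0.    0.38  2.01 -0.    0.74 -0.16]
```

Call:
carry_out --plan '[[[-0.001, 0.007, -0.004, 0, 0, 0], [-0.002, 0.014, -0.004, 0, 0, 0], [-0.003, 0.021, -0.004, 0, 0, 0], [-0.004, 0.028, -0.004, 0, 0, 0], [-0.005, 0.034, -0.004, 0, 0, 0], [-0.006, 0.04, -0.004, 0, 0, 0], [-0.006, 0.04, -0.004, 0, 0, 0], [-0.006, 0.04, -0.004, 0, 0, 0]]]'

```text
time: 34.15
eef_pos: [0.5096, 0.0134, 0.0621]
eef_rot: [1.099, 1.268, -1.083]
contact_force: [0.2, 0.7, 18.3]
gripper_width: 0.0005
```

Run:
```python
from h import *
need(cw(34,-22,.060),down(8.9))
snap('scene','s18');crop('s18',270,140,330,195,10,'s18c')
```

```text
t 34.15 tcp [0.5096 0.0134 0.0621] yaw 9.0 F [ 0.2  0.7 18.3] w 0.5
shift [-0.017  -0.0082 -0.0071] turn [-0.      0.0023 -0.0003] q [ 0.02  0.38  2.01 -0.    0.74 -0.13]
```

View pics/s18c.png

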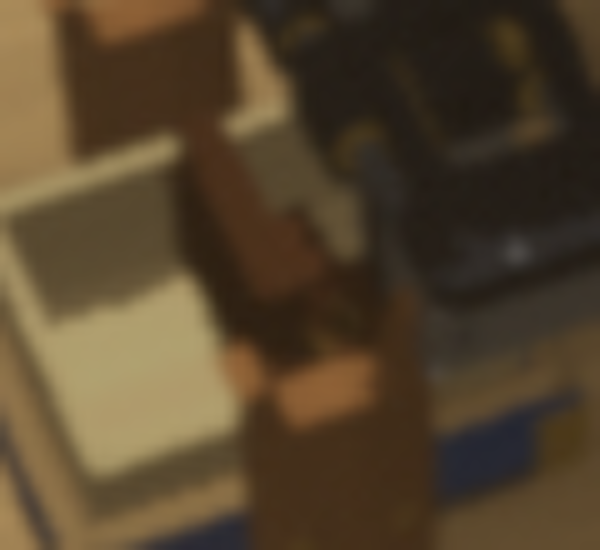

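Call:
carry_out --plan '[[[-0.002, 0.006, -0.005, 0, 0, 0], [-0.004, 0.012, -0.005, 0, 0, 0], [-0.006, 0.018, -0.005, 0, 0, 0], [-0.009, 0.025, -0.005, 0, 0, 0], [-0.012, 0.032, -0.005, 0, 0, 0], [-0.015, 0.039, -0.005, 0, 0, 0], [-0.017, 0.046, -0.005, 0, 0, 0], [-0.019, 0.053, -0.005, 0, 0, 0]]]'

```text
time: 35.0
eef_pos: [0.504, 0.0296, 0.0608]
eef_rot: [1.099, 1.268, -1.082]
contact_force: [0.1, 0.0, 0.4]
gripper_width: 0.0
```

Run:
```python
from h import *
need(cw(34,-22,.060),down(8.9))
snap('scene','s19');crop('s19',270,140,330,195,10,'s19c')
```

```text
t 35.0 tcp [0.504  0.0296 0.0608] yaw 9.0 F [0.1 0.  0.4] w 0.0
shift [ 0.0015 -0.0621 -0.0025] turn [-0.      0.0023 -0.0003] q [ 0.06  0.37  2.02 -0.    0.73 -0.1 ]
```

View pics/s19c.png

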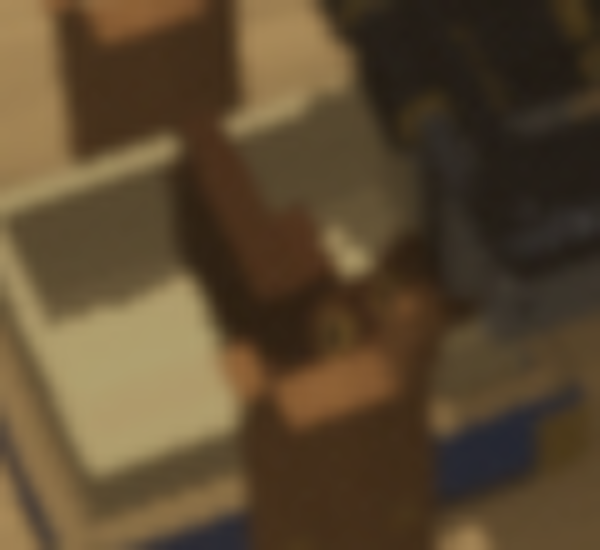

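Call:
carry_out --plan '[[[0, 0, 0.05, 0, 0, 0], [0, 0, 0.15, 0, 0, 0], [0, 0.05, 0.28, 0, 0, 0], [0, 0.15, 0.38, 0, 0, 0], [-0.02, 0.3, 0.4, 0, 0, 0], [-0.05, 0.42, 0.4, 0, 0, 0], [-0.1, 0.5, 0.4, 0, 0, 0], [-0.15, 0.5, 0.4, 0, 0, 0]]]' --jaw 50

```text
time: 35.85
eef_pos: [0.4581, 0.1819, 0.1804]
eef_rot: [1.097, 1.27, -1.081]
contact_force: [-0.5, -1.6, -0.2]
gripper_width: 0.0501
```

Run:
```python
from h import *
snap('scene','s20');crop('s20',275,140,335,200,10,'s20c');snap('top','t20');crop('t20',295,205,355,265,10,'t20c')
```

```text
(no output)
```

View pics/s20c.png

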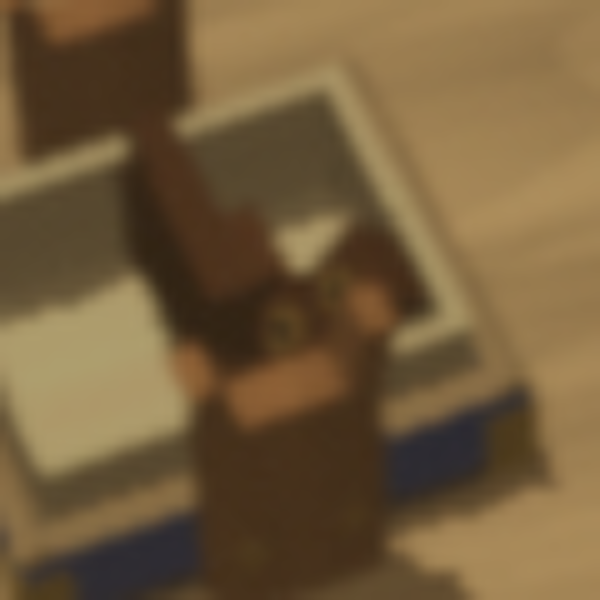

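View pics/t20c.png

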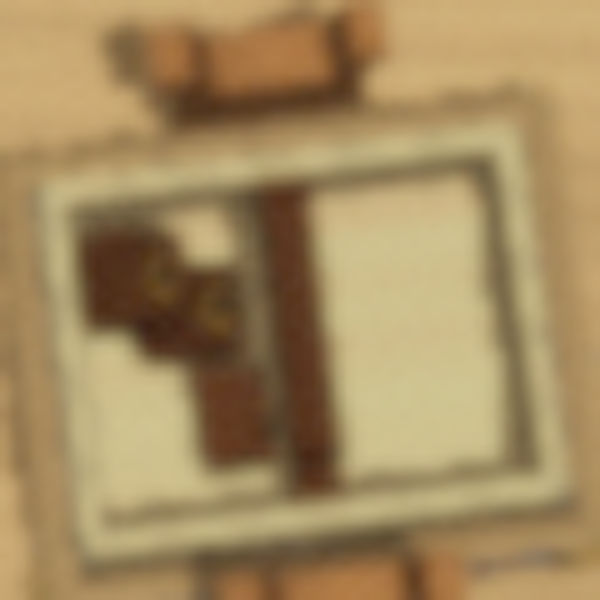

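Run:
```python
from h import *
a=un(10,295,205);b=un(10,275,140)
u=np.array([np.cos(np.radians(YW)),np.sin(np.radians(YW))]);v=np.array([-u[1],u[0]])
def z2(p,q):
    best=[]
    for z in np.arange(.013,.07,.001):
        A=at('t20',*a(*p),z)[:2]-Bi['t'];B=at('s20',*b(*q),z)[:2]-Bi['s'];best.append((np.linalg.norm(A-B),z,(A@u*1000).round(1),(A@v*1000).round(1)))
    return min(best)
print('U brass',z2((163,282),(340,285)));print('third brass',z2((215,310),(280,328)))
print('U +h+l',z2((90,325),(385,235)),z2((90,325),(405,255)));print('L -h+l',z2((215,465),(215,205)))
crop('s20',295,155,325,185,20,'s20d');crop('t20',300,220,330,255,20,'t20d')
```

```text
U brass (np.float64(0.0016233195034943107), np.float64(0.053999999999999965), np.float64(31.2), np.float64(-18.9))
third brass (np.float64(0.0012120599938921363), np.float64(0.03399999999999998), np.float64(19.4), np.float64(-13.2))
U +h+l (np.float64(0.0009265702667047857), np.float64(0.054999999999999966), np.float64(49.8), np.float64(-10.7)) (np.float64(0.003641591829697043), np.float64(0.04699999999999997), np.float64(50.0), np.float64(-11.7))
L -h+l (np.float64(0.008228281384678645), np.float64(0.03899999999999998), np.float64(24.2), np.float64(24.8))
```

View pics/s20d.png

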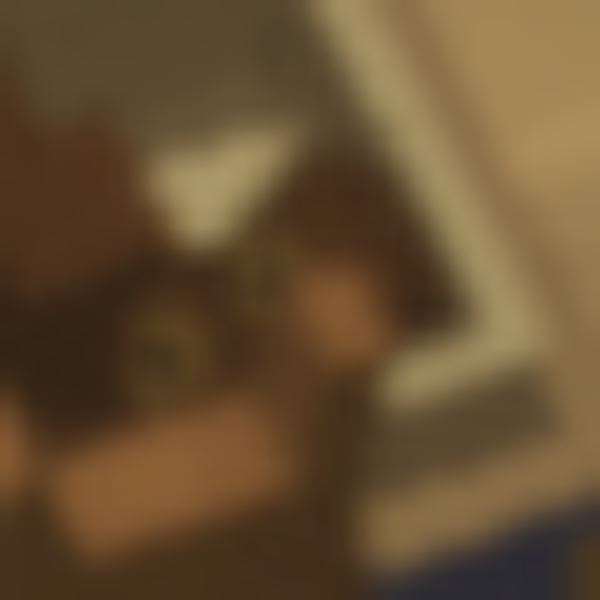

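View pics/t20d.png

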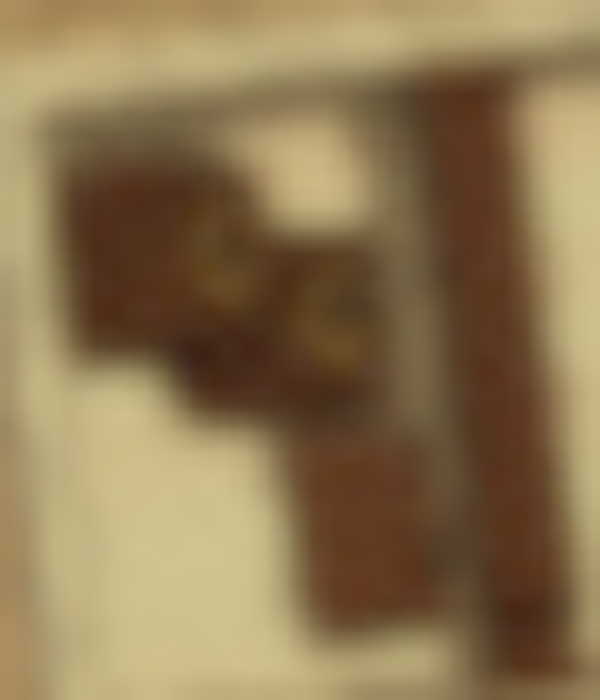

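Run:
```python
from h import *
need(cw(41,-19,.16),down(8.9))
need(cw(41,-19,.062),down(8.9))
```

```text
t 35.95 tcp [0.4565 0.1794 0.18  ] yaw 9.1 F [ 0.2  0.7 -0.5] w 50.4
shift [ 0.1463 -0.5399 -0.0667] turn [ 0.0002  0.0019 -0.0007] q [ 0.38  0.18  1.96 -0.01  1.    0.22]
t 35.95 tcp [0.4565 0.1794 0.18  ] yaw 9.1 F [ 0.2  0.7 -0.5] w 50.4
shift [ 0.1463 -0.5399 -0.3934] turn [ 0.0002  0.0019 -0.0007] q [ 0.38  0.18  1.96 -0.01  1.    0.22]
```

Call:
carry_out --plan '[[[0.02, -0.08, 0, 0, 0.001, 0], [0.05, -0.2, 0, 0, 0.002, 0], [0.09, -0.33, 0, 0, 0.002, 0], [0.12, -0.45, 0, 0, 0.002, 0], [0.1463, -0.5399, -0.05, 0, 0.002, -0.0007], [0.1463, -0.5399, -0.15, 0, 0.002, -0.0007], [0.1463, -0.5399, -0.25, 0, 0.002, -0.0007], [0.1463, -0.5399, -0.32, 0, 0.002, -0.0007]]]' --jaw 0

```text
time: 36.75
eef_pos: [0.4997, 0.0155, 0.0822]
eef_rot: [1.094, 1.278, -1.098]
contact_force: [0.4, 0.4, 0.4]
gripper_width: 0.0004
```

Run:
```python
from h import *
need(cw(41,-19,.055),down(8.9))
```

```text
t 36.75 tcp [0.4997 0.0155 0.0822] yaw 8.8 F [0.4 0.4 0.4] w 0.4
shift [ 0.0024  0.0066 -0.0908] turn [ 0.0002 -0.0003  0.0004] q [ 0.03  0.34  2.01 -0.    0.8  -0.12]
```

Call:
carry_out --plan '[[[0.0024, 0.0066, -0.02, 0, 0, 0], [0.0024, 0.0066, -0.04, 0, 0, 0], [0.0024, 0.0066, -0.06, 0, 0, 0], [0.0024, 0.0066, -0.07, 0, 0, 0], [0.0024, 0.0066, -0.08, 0, 0, 0], [0.0024, 0.0066, -0.088, 0, 0, 0], [0.0024, 0.0066, -0.093, 0, 0, 0], [0.0024, 0.0066, -0.097, 0, 0, 0]]]'

```text
time: 37.55
eef_pos: [0.503, 0.0196, 0.0558]
eef_rot: [1.1, 1.276, -1.094]
contact_force: [-4.6, 17.3, 26.3]
gripper_width: 0.0004
```

Call:
carry_out --plan '[[[0, 0, 0, 0, 0, 0], [0, 0, 0, 0, 0, 0], [0, 0, 0, 0, 0, 0], [0, 0, 0, 0, 0, 0], [0, 0, -0.002, 0, 0, 0], [0, 0, -0.003, 0, 0, 0], [0, 0, -0.003, 0, 0, 0], [0, 0, -0.003, 0, 0, 0]]]'

```text
time: 38.35
eef_pos: [0.5045, 0.02, 0.0562]
eef_rot: [1.102, 1.274, -1.092]
contact_force: [-0.4, 4.1, 13.7]
gripper_width: 0.0006
```

Run:
```python
from h import *
need(cw(41,-19,.055),down(8.9))
snap('scene','s21');crop('s21',275,140,335,200,10,'s21c')
```

```text
t 38.35 tcp [0.5045 0.02   0.0562] yaw 8.6 F [-0.4  4.1 13.7] w 0.6
shift [-0.0136 -0.0084 -0.0041] turn [-0.0004  0.001   0.0007] q [ 0.03  0.38  2.02  0.    0.73 -0.12]
```

View pics/s21c.png

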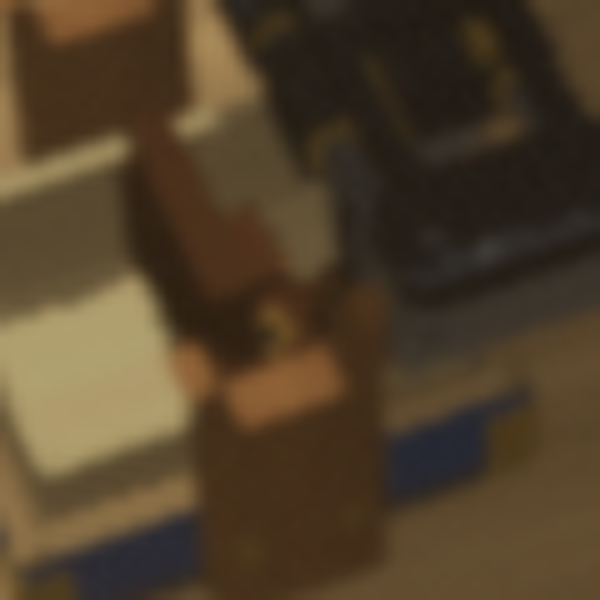

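Call:
carry_out --plan '[[[0, 0, 0.03, 0, 0, 0], [0, 0, 0.08, 0, 0, 0], [0, 0, 0.12, 0, 0, -0.02], [0, -0.02, 0.12, 0, 0, -0.043], [0, -0.03, 0.12, 0, 0, -0.066], [-0.01, -0.04, 0.12, 0, 0, -0.089], [-0.01, -0.04, 0.12, 0, 0, -0.112], [-0.01, -0.045, 0.12, 0, 0, -0.135]]]'

```text
time: 39.2
eef_pos: [0.5013, 0.0062, 0.0924]
eef_rot: [1.708, 0.784, -1.7]
contact_force: [-0.5, 0.0, 0.2]
gripper_width: 0.0007
```

Run:
```python
from h import *
need(cw(30,-20,.062),down(-81.1))
snap('scene','s22');crop('s22',275,140,335,200,10,'s22c')
```

```text
t 39.2 tcp [0.5013 0.0062 0.0924] yaw -40.3 F [-0.5  0.   0.2] w 0.7
shift [ 0.0062  0.0019 -0.1014] turn [ 0.0008  0.0007 -0.1134] q [ 0.01  0.32  2.   -0.    0.81  0.72]
```

View pics/s22c.png

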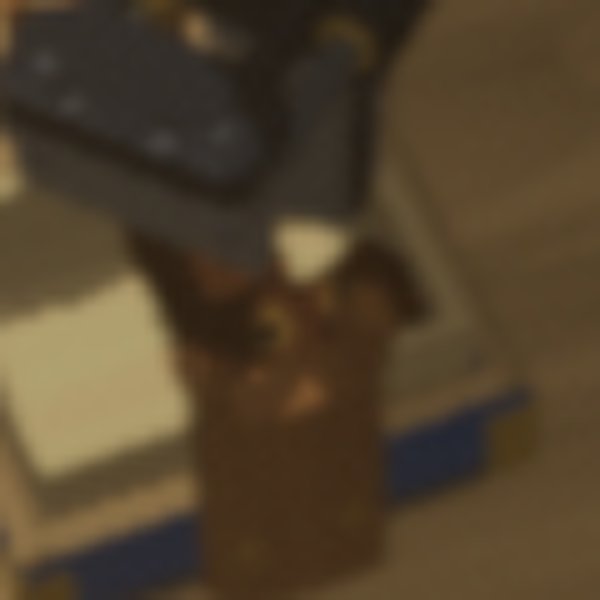

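Call:
carry_out --plan '[[[0.001, 0, 0, 0, 0, -0.022], [0.002, 0.001, 0, 0, 0, -0.044], [0.004, 0.001, 0, 0, 0, -0.066], [0.006, 0.002, 0, 0, 0, -0.088], [0.0062, 0.002, 0, 0, 0, -0.11], [0.0062, 0.002, -0.03, 0.0008, 0.0007, -0.1134], [0.0062, 0.002, -0.07, 0.0008, 0.0007, -0.1134], [0.0062, 0.002, -0.1, 0.0008, 0.0007, -0.1134]]]'

```text
time: 40.05
eef_pos: [0.5026, 0.0065, 0.0611]
eef_rot: [2.142, 0.161, -2.144]
contact_force: [0.1, -0.5, 0.2]
gripper_width: 0.0004
```

Call:
carry_out --plan '[[[0, 0, -0.007, 0, 0, 0], [0, 0, -0.012, 0, 0, 0], [0, 0, -0.018, 0, 0, 0], [0, 0, -0.024, 0, 0, 0], [0, 0, -0.03, 0, 0, 0], [0, 0, -0.036, 0, 0, 0], [0, 0, -0.04, 0, 0, 0], [0, 0, -0.04, 0, 0, 0]]]'

```text
time: 40.85
eef_pos: [0.5046, 0.0063, 0.0511]
eef_rot: [2.146, 0.161, -2.14]
contact_force: [-2.6, -0.5, 19.2]
gripper_width: 0.0006
```

Call:
carry_out --plan '[[[0, 0, 0.05, 0, 0, 0], [0, 0, 0.15, 0, 0, 0], [0, 0.05, 0.28, 0, 0, 0.01], [0, 0.15, 0.38, 0, 0, 0.03], [-0.05, 0.3, 0.4, 0, 0, 0.05], [-0.1, 0.42, 0.4, 0, 0, 0.07], [-0.15, 0.54, 0.4, 0, 0, 0.09], [-0.2, 0.6, 0.4, 0, 0, 0.11]]]' --jaw 50

```text
time: 41.65
eef_pos: [0.4442, 0.1887, 0.1716]
eef_rot: [1.723, 0.777, -1.714]
contact_force: [0.8, -0.4, -0.3]
gripper_width: 0.0503
```

Run:
```python
from h import *
snap('scene','s23');crop('s23',295,155,325,185,20,'s23d');snap('top','t23');crop('t23',300,220,330,255,20,'t23d')
a=cv2.imread('pics/s23d.png');b=cv2.imread('pics/t23d.png');o=np.zeros((700,1220,3),np.uint8);o[:600,:600]=a;o[:,620:]=b;cv2.imwrite('pics/c23.png',cv2.resize(o,None,fx=.65,fy=.65))
```

```text
(no output)
```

View pics/c23.png

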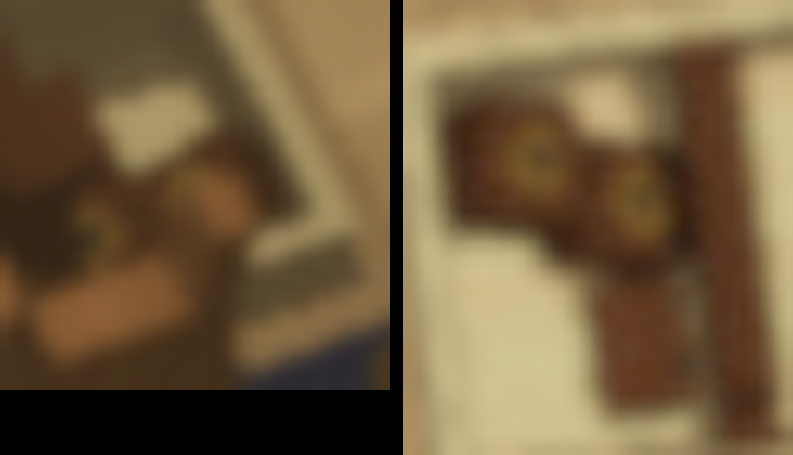

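Run:
```python
from h import *
crop('s23',330,110,390,170,10,'f1');
for g in (.018,): print(proj('s23',(.409,.1775,g)),proj('t23',(.409,.1775,g)))
crop('t23',180,180,300,300,5,'f2')
need((.46,.05,.2),down(16.7))
```

```text
(np.float64(359.7843624729249), np.float64(136.53007965302402)) (np.float64(240.89239877872717), np.float64(270.199380838042))
t 41.75 tcp [0.4431 0.1881 0.1713] yaw -41.4 F [ 0.2  0.  -0.1] w 49.9
shift [ 0.0564 -0.4604  0.0957] turn [-0.0004  0.0002  0.1614] q [0.4  0.18 1.98 0.   0.98 1.12]
```

View pics/s23.png

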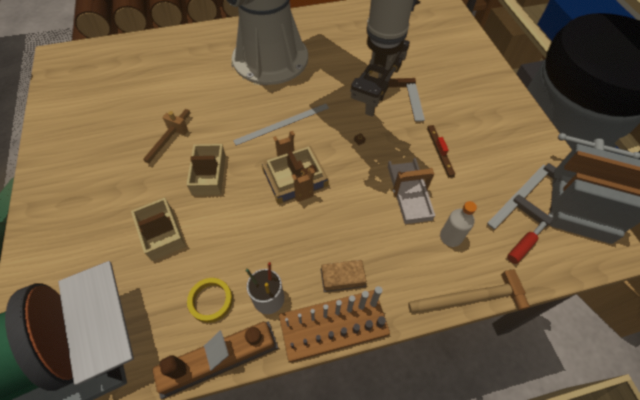

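Run:
```python
from h import *
need((.409,.1775,.10),down(16.7))
```

```text
t 41.75 tcp [0.4431 0.1881 0.1713] yaw -41.4 F [ 0.2  0.  -0.1] w 49.9
shift [-0.1136 -0.0354 -0.2376] turn [-0.0004  0.0002  0.1614] q [0.4  0.18 1.98 0.   0.98 1.12]
```

Call:
carry_out --plan '[[[-0.015, -0.005, 0, 0, 0, 0.02], [-0.03, -0.01, -0.03, 0, 0, 0.042], [-0.05, -0.015, -0.06, 0, 0, 0.065], [-0.07, -0.02, -0.1, 0, 0, 0.088], [-0.09, -0.03, -0.14, 0, 0, 0.111], [-0.11, -0.034, -0.18, 0, 0, 0.134], [-0.1136, -0.0354, -0.22, 0, 0, 0.155], [-0.1136, -0.0354, -0.2376, 0, 0, 0.1614]]]'

```text
time: 42.55
eef_pos: [0.4089, 0.1766, 0.0993]
eef_rot: [0.992, 1.336, -0.99]
contact_force: [0.7, 1.5, -0.6]
gripper_width: 0.0499
```

Run:
```python
from h import *
need((.409,.1775,.006),down(16.7))
snap('scene','s24');crop('s24',330,90,400,160,8,'s24c')
```

```text
t 42.55 tcp [0.4089 0.1766 0.0993] yaw 16.8 F [ 0.7  1.5 -0.6] w 49.9
shift [ 2.000e-04  3.100e-03 -3.109e-01] turn [-0.0004 -0.0001 -0.0003] q [0.4  0.24 2.11 0.   0.8  0.11]
```

View pics/s24c.png

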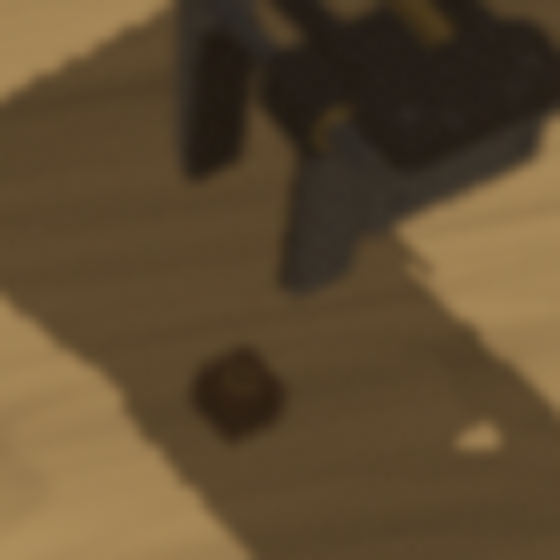

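Call:
carry_out --plan '[[[0, 0.003, -0.06, 0, 0, 0], [0, 0.003, -0.12, 0, 0, 0], [0, 0.003, -0.18, 0, 0, 0], [0, 0.003, -0.23, 0, 0, 0], [0, 0.003, -0.27, 0, 0, 0], [0, 0.003, -0.295, 0, 0, 0], [0, 0.003, -0.308, 0, 0, 0], [0, 0.003, -0.311, 0, 0, 0]]]'

```text
time: 43.4
eef_pos: [0.409, 0.1773, 0.0055]
eef_rot: [0.992, 1.336, -0.991]
contact_force: [-0.5, -0.8, 0.6]
gripper_width: 0.0498
```

Call:
carry_out --plan '[[[0, 0, 0, 0, 0, 0], [0, 0, 0, 0, 0, 0], [0, 0, 0, 0, 0, 0], [0, 0, 0, 0, 0, 0], [0, 0, 0, 0, 0, 0], [0, 0, 0.05, 0, 0, 0], [0, 0, 0.12, 0, 0, 0], [0, 0, 0.22, 0, 0, 0]]]' --jaw 0

```text
time: 44.2
eef_pos: [0.408, 0.1769, 0.0714]
eef_rot: [0.99, 1.337, -0.993]
contact_force: [0.8, 0.6, 0.3]
gripper_width: 0.0235
```

Run:
```python
from h import *
need(cw(-30,0,.16),down(8.9))
snap('scene','s25');crop('s25',320,80,400,160,8,'s25c')
```

```text
t 44.2 tcp [0.408  0.1769 0.0714] yaw 16.8 F [0.8 0.6 0.3] w 23.5
shift [ 0.2823 -0.7752  0.2955] turn [-0.0002 -0.0006 -0.0218] q [0.4  0.29 2.13 0.   0.73 0.11]
```

View pics/s25c.png

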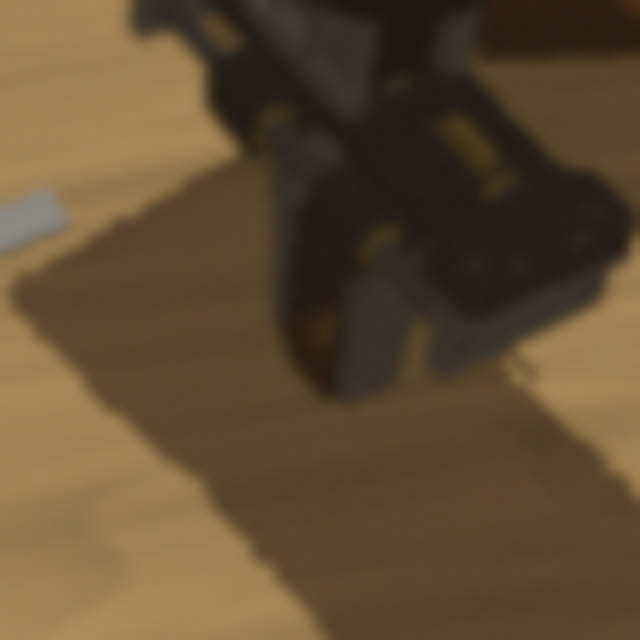

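Call:
carry_out --plan '[[[0.01, -0.02, 0.08, 0, 0, 0], [0.03, -0.07, 0.18, 0, 0, -0.002], [0.06, -0.16, 0.27, 0, 0, -0.005], [0.1, -0.28, 0.2955, 0, 0, -0.01], [0.15, -0.41, 0.2955, 0, 0, -0.014], [0.2, -0.54, 0.2955, 0, 0, -0.018], [0.24, -0.66, 0.2955, 0, 0, -0.0218], [0.2823, -0.7752, 0.2955, 0, 0, -0.0218]]]'

```text
time: 45.05
eef_pos: [0.4954, -0.0563, 0.1643]
eef_rot: [1.098, 1.278, -1.091]
contact_force: [-0.0, -0.0, 0.2]
gripper_width: 0.0236
```

Run:
```python
from h import *
need(cw(-30,0,.036),down(8.9))
snap('scene','s26');crop('s26',240,70,360,210,5,'s26c')
```

```text
t 45.05 tcp [ 0.4954 -0.0563  0.1643] yaw 8.8 F [-0.  -0.   0.2] w 23.6
shift [-0.0093  0.0021 -0.4277] turn [-0.0005  0.0004  0.0002] q [-0.12  0.21  1.95  0.    0.97 -0.28]
```

View pics/s26c.png

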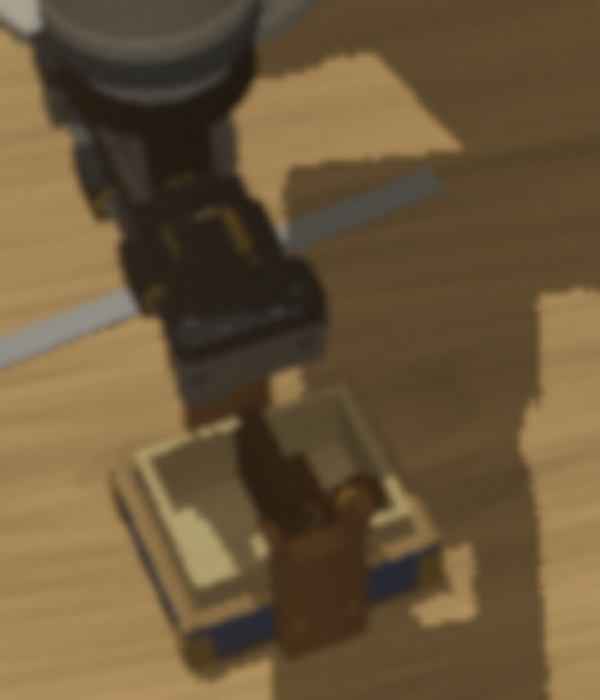

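Call:
carry_out --plan '[[[-0.0093, 0.002, -0.06, 0, 0, 0], [-0.0093, 0.002, -0.12, 0, 0, 0], [-0.0093, 0.002, -0.19, 0, 0, 0], [-0.0093, 0.002, -0.26, 0, 0, 0], [-0.0093, 0.002, -0.33, 0, 0, 0], [-0.0093, 0.002, -0.38, 0, 0, 0], [-0.0093, 0.002, -0.415, 0, 0, 0], [-0.0093, 0.002, -0.428, 0, 0, 0]]]'

```text
time: 45.9
eef_pos: [0.4943, -0.0594, 0.0352]
eef_rot: [1.096, 1.277, -1.092]
contact_force: [-0.4, -0.7, 0.1]
gripper_width: 0.0235
```

Call:
carry_out --plan '[[[0, 0, 0, 0, 0, 0], [0, 0, 0, 0, 0, 0], [0, 0, 0, 0, 0, 0], [0, 0, 0, 0, 0, 0], [0, 0, 0, 0, 0, 0], [0, 0, 0.1, 0, 0, 0], [0, 0, 0.25, 0, 0, 0], [0, 0, 0.4, 0, 0, 0]]]' --jaw 34

```text
time: 46.7
eef_pos: [0.4936, -0.0593, 0.1564]
eef_rot: [1.096, 1.278, -1.092]
contact_force: [0.3, 0.5, 0.3]
gripper_width: 0.0338
```

Call:
carry_out --plan '[[[0, 0.06, 0.05, 0, 0, 0], [0, 0.16, 0.08, 0, 0, 0], [0, 0.28, 0.1, 0, 0, 0], [0, 0.42, 0.1, 0, 0, 0], [0, 0.56, 0.1, 0, 0, 0], [0, 0.7, 0.1, 0, 0, 0], [0, 0.84, 0.1, 0, 0, 0], [0, 0.95, 0.1, 0, 0, 0]]]'

```text
time: 47.5
eef_pos: [0.4933, 0.228, 0.1867]
eef_rot: [1.096, 1.278, -1.091]
contact_force: [0.6, 0.9, -0.7]
gripper_width: 0.0337
```

Run:
```python
from h import *
o=arm.observe();print(o['eef_pos'],yawof(o))
snap('scene','s27');crop('s27',265,125,335,205,9,'s27c');snap('top','t27');crop('t27',290,200,360,275,9,'t27c');crop('t27',130,180,190,280,8,'t27b');crop('s27',415,115,475,185,9,'s27b')
```

```text
[0.4933457  0.22798137 0.18666932] 8.9
```

View pics/s27c.png

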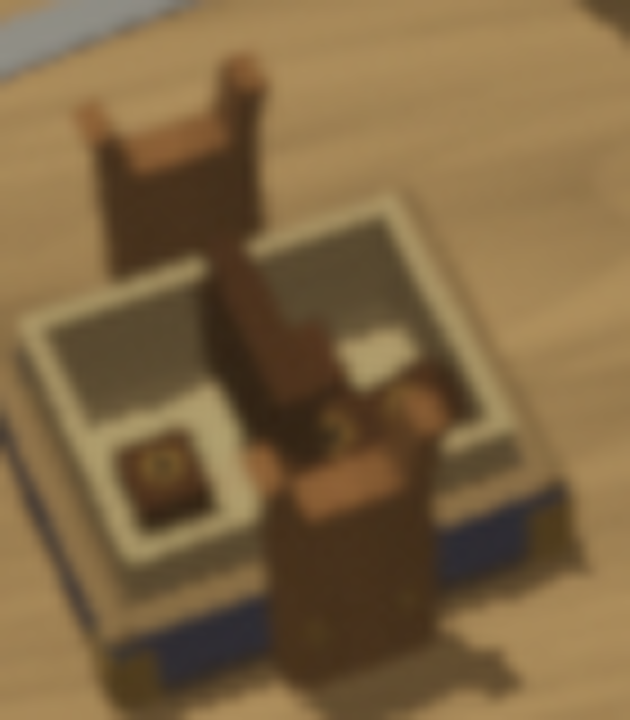

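View pics/t27c.png

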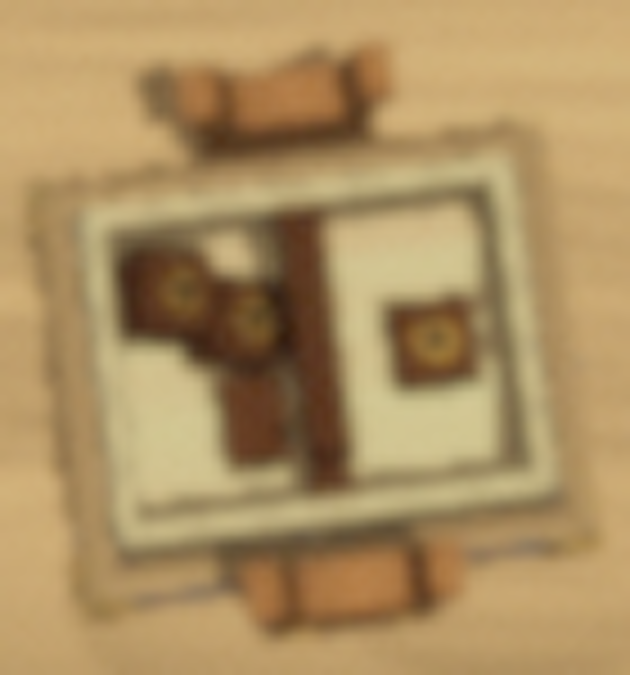

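View pics/t27b.png

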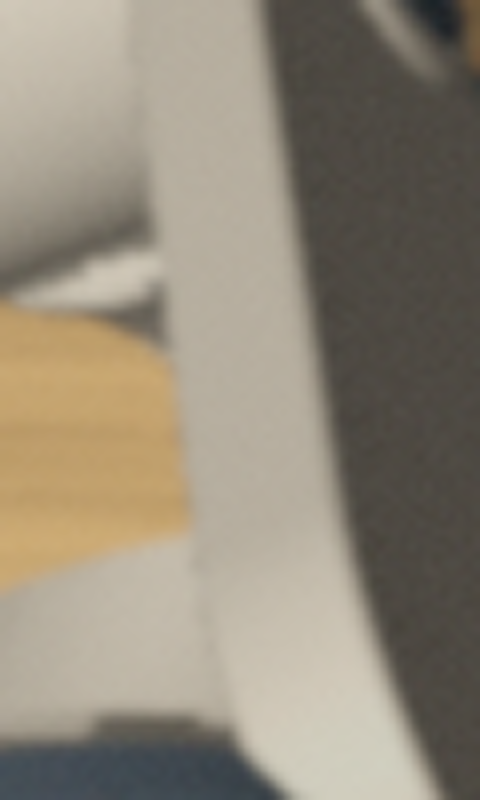

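View pics/s27b.png

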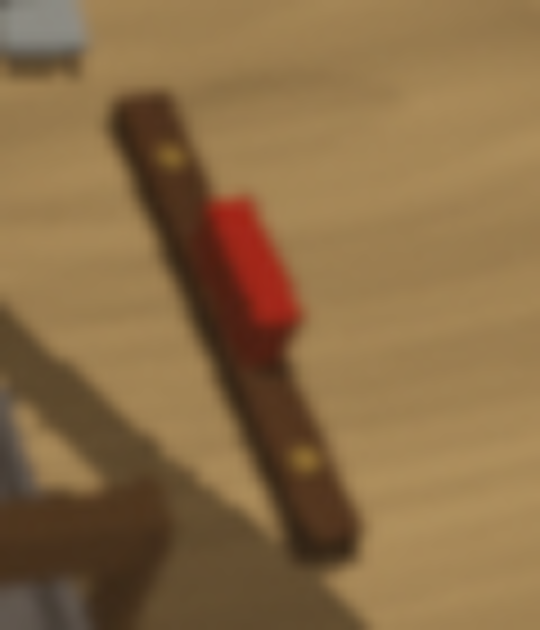

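Run:
```python
from h import *
a=un(9,290,200);b=un(9,265,125)
for p,q in (((183,290),(405,410)),((255,317),(338,430))):
    best=[]
    for z in np.arange(.013,.07,.001):
        A=at('t27',*a(*p),z)[:2]-Bi['t'];B=at('s27',*b(*q),z)[:2]-Bi['s'];best.append((np.linalg.norm(A-B).round(4),z.round(3)))
    print(min(best))
crop('top0',140,185,185,275,8,'bar_t')
d=np.abs(load('scene0')[2].astype(int)-load('s27')[2])[115:185,415:475].sum(2);print((d>60).sum())
crop('scene0',415,115,475,185,9,'bar_s0')
```

```text
(np.float64(0.0009), np.float64(0.048))
(np.float64(0.0018), np.float64(0.038))
605
```

View pics/bar_t.png

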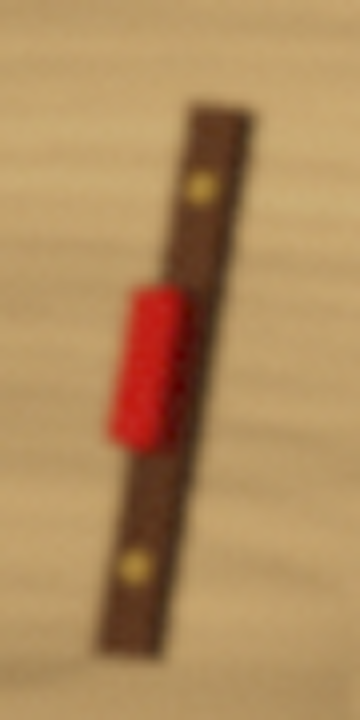

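View pics/bar_s0.png

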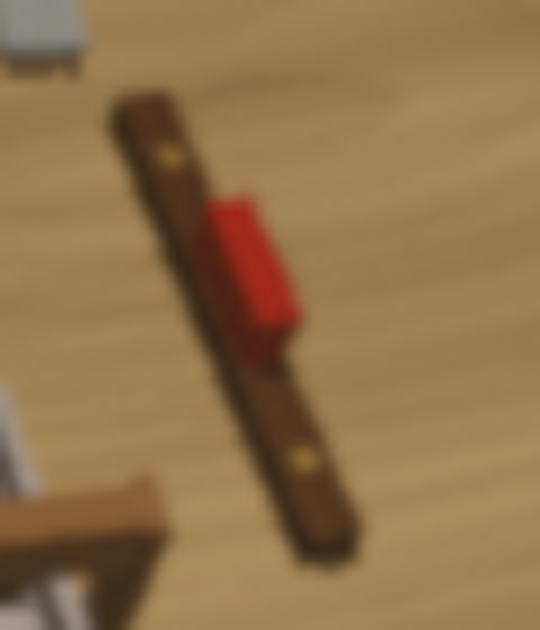

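Run:
```python
from h import *
a=un(8,140,185);b=un(9,415,115)
for p,q in (((201,187),(305,458)),((135,567),(170,156))):
    x,e=tri([('top0',*a(*p)),('scene0',*b(*q))]);print('dot',x.round(4),e[0],at('top0',*a(*p),.014)[:2].round(4),at('scene0',*b(*q),.014)[:2].round(4))
z=.038 # long axis = local x ~ +x world
obs=[('top0',a(135,288),(1,1),z),('top0',a(187,288),(1,-1),z),('top0',a(160,452),(-1,-1),z),('top0',a(110,440),(-1,1),z),
('scene0',b(300,312),(1,1),z),('scene0',b(258,325),(1,-1),z),('scene0',b(207,203),(-1,-1),z),('scene0',b(250,198),(-1,1),z)]
fitrect(obs,[.5,.33,0,.025,.008])
x,e=tri([('top0',*a(148,367)),('scene0',*b(254,260))]);print(x,e[0])
```

```text
dot [0.5594 0.3812 0.0127] [0.3 0.1] [0.5594 0.3816] [0.5602 0.3795]
dot [0.4394 0.3888 0.0118] [0.4 0.1] [0.4394 0.3891] [0.441  0.3864]
['scene0'] [0.5026 0.381 ] -4.14 half mm [22.9  6.8] rms px 0.19
['top0'] [0.4985 0.3826] -3.21 half mm [24.4  7.9] rms px 0.28
['scene0', 'top0'] [0.4999 0.3823] -3.8 half mm [23.9  7.4] rms px 0.61
[0.49911283 0.38455507 0.03238921] [0.1 0. ]
```

Run:
```python
from h import *
crop('t27',285,195,365,280,7,'case2');crop('s27',255,125,335,205,7,'case2_s')
# shift vs start via phase correlation on bracket patches
for t0,t1,bx in (('top0','t27',[(303,200,340,222),(310,256,345,276),(286,196,366,282)]),('scene0','s27',[(270,130,296,158),(290,165,318,205)])):
    for (u0,v0,u1,v1) in bx:
        A=cv2.cvtColor(load(t0)[2],cv2.COLOR_RGB2GRAY)[v0:v1,u0:u1].astype(np.float32);B=cv2.cvtColor(load(t1)[2],cv2.COLOR_RGB2GRAY)[v0:v1,u0:u1].astype(np.float32)
        print(t0,cv2.phaseCorrelate(A,B,cv2.createHanningWindow(A.shape[::-1],cv2.CV_32F)))
need((.5,.3835,.12),down(86.3))
```

```text
top0 ((-0.053492950821436125, 0.20180843650993374), 0.8967663620909055)
top0 ((-0.11487957971581508, 0.1466587404223425), 0.9729805582099491)
top0 ((-0.5784478029492419, 0.6425234141082612), 0.33917065726386175)
scene0 ((0.4232170896102776, 0.1888293857329586), 0.9520839393874745)
scene0 ((-0.2575259850527498, 0.08792898914176206), 0.9629816734790801)
t 47.6 tcp [0.4936 0.2291 0.1866] yaw 9.1 F [0.9 0.4 0.1] w 34.1
shift [ 0.0212  0.5145 -0.222 ] turn [-6.000e-04  1.000e-04  2.146e-01] q [0.43 0.26 1.84 0.   1.04 0.27]
```

View pics/case2.png

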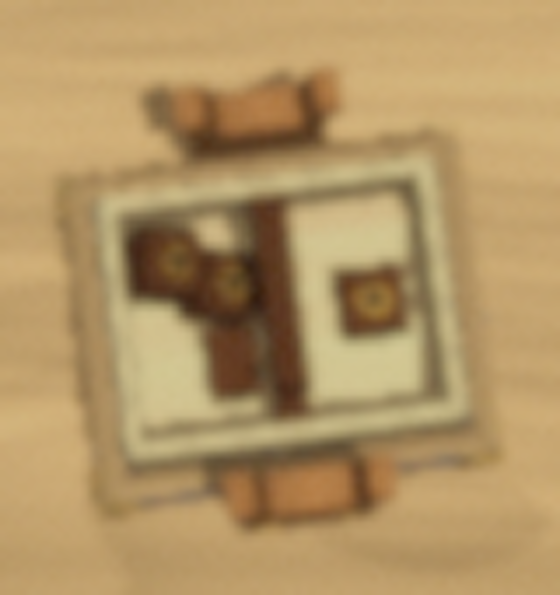

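View pics/case2_s.png

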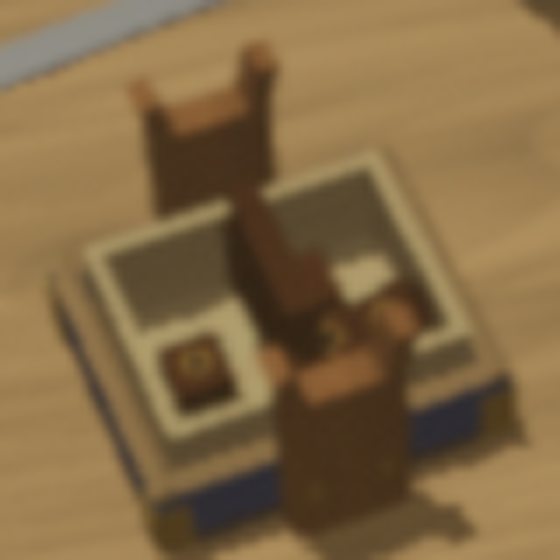

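Call:
carry_out --plan '[[[0.003, 0.06, 0, 0, 0, 0.022], [0.006, 0.13, 0, 0, 0, 0.045], [0.009, 0.2, 0, 0, 0, 0.068], [0.012, 0.28, 0, 0, 0, 0.091], [0.015, 0.36, -0.05, 0, 0, 0.114], [0.018, 0.43, -0.1, 0, 0, 0.137], [0.02, 0.49, -0.16, 0, 0, 0.16], [0.0212, 0.5145, -0.2, 0, 0, 0.183]]]' --jaw 40

```text
time: 48.4
eef_pos: [0.4999, 0.3837, 0.1255]
eef_rot: [0.203, 1.564, -0.199]
contact_force: [-0.2, -0.5, 0.3]
gripper_width: 0.0401
```

Run:
```python
from h import *
need((.5,.3835,.10),down(86.3))
snap('scene','s28');crop('s28',400,90,480,190,7,'s28c')
```

```text
t 48.4 tcp [0.4999 0.3837 0.1255] yaw 75.3 F [-0.2 -0.5  0.3] w 40.1
shift [ 0.0005 -0.0008 -0.0849] turn [-0.0004 -0.0003  0.0305] q [ 0.65  0.45  1.7   0.    0.99 -0.67]
```

View pics/s28c.png

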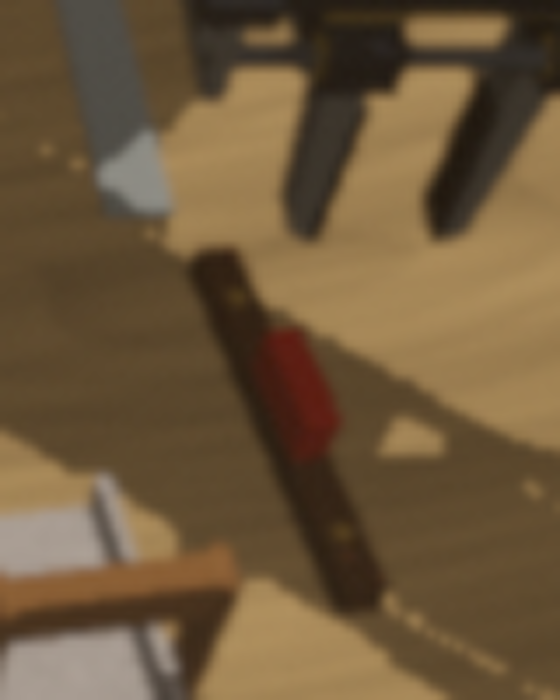

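Call:
carry_out --plan '[[[0.0005, -0.001, 0, 0, 0, 0.015], [0.0005, -0.001, -0.03, 0, 0, 0.03], [0.0005, -0.001, -0.09, 0, 0, 0.0305], [0.0005, -0.001, -0.16, 0, 0, 0.0305], [0.0005, -0.001, -0.23, 0, 0, 0.0305], [0.0005, -0.001, -0.29, 0, 0, 0.0305], [0.0005, -0.001, -0.34, 0, 0, 0.0305], [0.0005, -0.001, -0.355, 0, 0, 0.0305]]]'

```text
time: 49.25
eef_pos: [0.4988, 0.3819, 0.0161]
eef_rot: [0.045, 1.576, -0.046]
contact_force: [-0.4, -0.8, 0.8]
gripper_width: 0.0399
```

Run:
```python
from h import *
need((.5,.3835,.017),down(86.3))
snap('scene','s29');crop('s29',400,90,480,190,7,'s29c')
```

```text
t 49.25 tcp [0.4988 0.3819 0.0161] yaw 86.7 F [-0.4 -0.8  0.8] w 39.9
shift [0.0039 0.0052 0.0032] turn [ 0.0001 -0.0009 -0.001 ] q [ 0.65  0.6   1.75  0.    0.8  -0.87]
```

View pics/s29c.png

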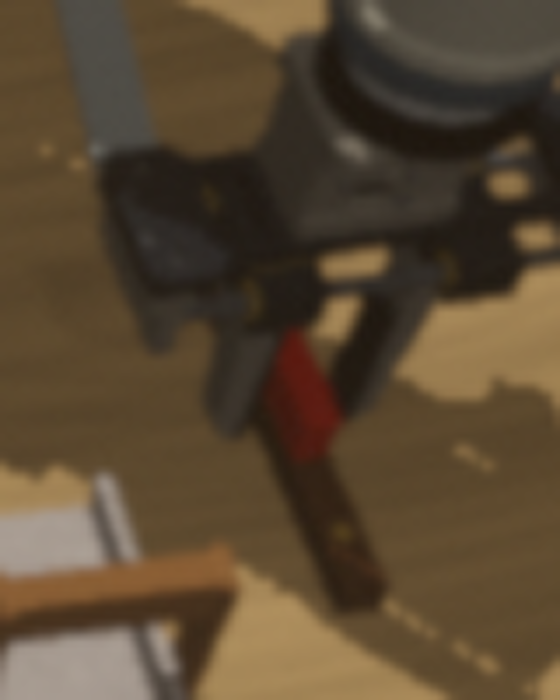

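Call:
carry_out --plan '[[[0.004, 0.005, 0.004, 0, 0, -0.001], [0.004, 0.005, 0.004, 0, 0, -0.001], [0.004, 0.005, 0.004, 0, 0, -0.001], [0.004, 0.005, 0.004, 0, 0, -0.001], [0.004, 0.005, 0.004, 0, 0, -0.001], [0.004, 0.005, 0.004, 0, 0, -0.001], [0.004, 0.005, 0.004, 0, 0, -0.001], [0.004, 0.005, 0.004, 0, 0, -0.001]]]'

```text
time: 50.1
eef_pos: [0.5001, 0.3837, 0.0173]
eef_rot: [0.05, 1.575, -0.05]
contact_force: [-0.1, 0.7, 0.4]
gripper_width: 0.04
```

Call:
carry_out --plan '[[[0, 0, 0, 0, 0, 0], [0, 0, 0, 0, 0, 0], [0, 0, 0, 0, 0, 0], [0, 0, 0, 0, 0, 0], [0, 0, 0, 0, 0, 0], [0, 0, 0, 0, 0, 0], [0, 0, 0, 0, 0, 0], [0, 0, 0, 0, 0, 0]]]' --jaw 0

```text
time: 50.9
eef_pos: [0.5, 0.3836, 0.0173]
eef_rot: [0.05, 1.576, -0.051]
contact_force: [0.1, 0.3, 0.1]
gripper_width: 0.0157
```

Call:
carry_out --plan '[[[0, 0, 0.03, 0, 0, 0], [0, 0, 0.08, 0, 0, 0], [0, 0, 0.16, 0, 0, 0], [0, 0, 0.25, 0, 0, 0], [0, 0, 0.34, 0, 0, 0], [0, 0, 0.43, 0, 0, 0], [0, 0, 0.5, 0, 0, 0], [0, 0, 0.54, 0, 0, 0]]]'

```text
time: 51.7
eef_pos: [0.5008, 0.3842, 0.1827]
eef_rot: [0.052, 1.573, -0.049]
contact_force: [0.4, 0.0, -1.7]
gripper_width: 0.0162
```

Run:
```python
from h import *
need(cw(0,0,.18),down(98.9))
snap('scene','s30');crop('s30',380,60,480,190,5,'s30c')
```

```text
t 51.7 tcp [0.5008 0.3842 0.1827] yaw 86.3 F [ 0.4  0.  -1.7] w 16.2
shift [-0.0427 -1.3675 -0.0091] turn [-0.0003 -0.0004  0.0349] q [ 0.65  0.39  1.65  0.    1.1  -0.86]
```

View pics/s30c.png

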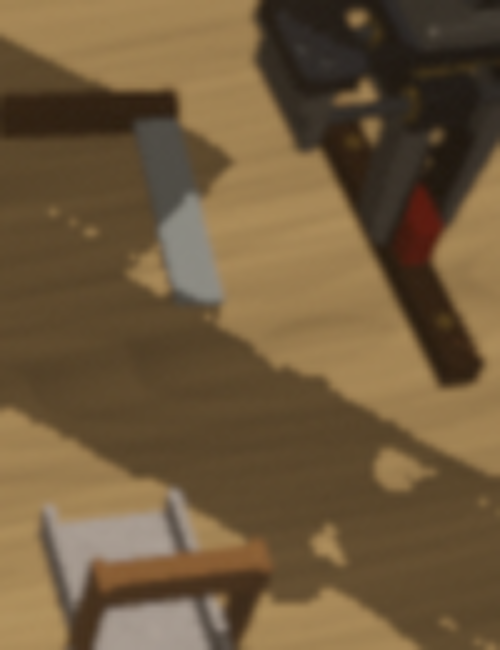

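Bar held (16 mm). Carry to above the case.

Call:
carry_out --plan '[[[-0.002, -0.06, 0, 0, 0, 0.002], [-0.006, -0.16, 0, 0, 0, 0.005], [-0.01, -0.28, 0, 0, 0, 0.01], [-0.014, -0.4, 0, 0, 0, 0.015], [-0.018, -0.53, 0, 0, 0, 0.02], [-0.02, -0.66, 0, 0, 0, 0.025], [-0.022, -0.76, 0, 0, 0, 0.03], [-0.024, -0.82, 0, 0, 0, 0.0349]]]'

```text
time: 52.55
eef_pos: [0.4933, 0.1364, 0.1833]
eef_rot: [-0.12, 1.57, 0.124]
contact_force: [1.2, 0.3, -0.8]
gripper_width: 0.0158
```

Call:
carry_out --plan '[[[-0.002, -0.05, 0, 0, 0, 0], [-0.005, -0.13, 0, 0, 0, 0], [-0.008, -0.22, 0, 0, 0, 0], [-0.011, -0.31, 0, 0, 0, 0], [-0.014, -0.4, 0, 0, 0, 0], [-0.017, -0.48, 0, 0, 0, 0], [-0.019, -0.53, 0, 0, 0, 0], [-0.019, -0.547, 0, 0, 0, 0]]]'

```text
time: 53.35
eef_pos: [0.487, -0.0289, 0.183]
eef_rot: [-0.119, 1.571, 0.122]
contact_force: [0.7, -0.5, -1.1]
gripper_width: 0.0159
```

Run:
```python
from h import *
need(cw(0,0,.14),down(98.9))
snap('scene','s31');crop('s31',240,50,360,210,5,'s31c')
```

```text
t 53.35 tcp [ 0.487  -0.0289  0.183 ] yaw 98.8 F [ 0.7 -0.5 -1.1] w 15.9
shift [ 0.0033  0.0097 -0.1432] turn [-0.0003 -0.0006  0.0002] q [-0.06  0.18  1.95  0.    1.02 -1.79]
```

View pics/s31c.png

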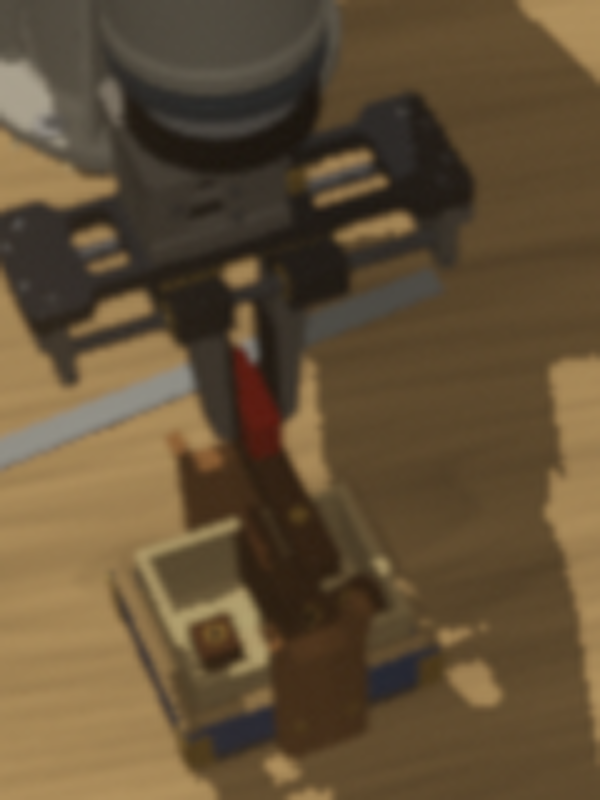

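Call:
carry_out --plan '[[[0.0033, 0.0097, -0.02, 0, 0, 0], [0.0033, 0.0097, -0.05, 0, 0, 0], [0.0033, 0.0097, -0.09, 0, 0, 0], [0.0033, 0.0097, -0.13, 0, 0, 0], [0.0033, 0.0097, -0.16, 0, 0, 0], [0.0033, 0.0097, -0.18, 0, 0, 0], [0.0033, 0.0097, -0.187, 0, 0, 0], [0.0033, 0.0097, -0.187, 0, 0, 0]]]'

```text
time: 54.2
eef_pos: [0.4881, -0.0259, 0.1267]
eef_rot: [-0.12, 1.571, 0.123]
contact_force: [-0.1, 0.0, -0.4]
gripper_width: 0.0157
```

Run:
```python
from h import *
need(cw(0,0,.1035),down(98.9))
snap('scene','s32');crop('s32',255,100,345,210,6,'s32c');snap('top','t32');crop('t32',280,180,370,290,6,'t32c')
```

```text
t 54.2 tcp [ 0.4881 -0.0259  0.1267] yaw 98.8 F [-0.1  0.  -0.4] w 15.7
shift [-0.0004 -0.0004 -0.0772] turn [-0.0003 -0.0006  0.0002] q [-0.06  0.26  2.    0.    0.89 -1.78]
```

View pics/s32c.png

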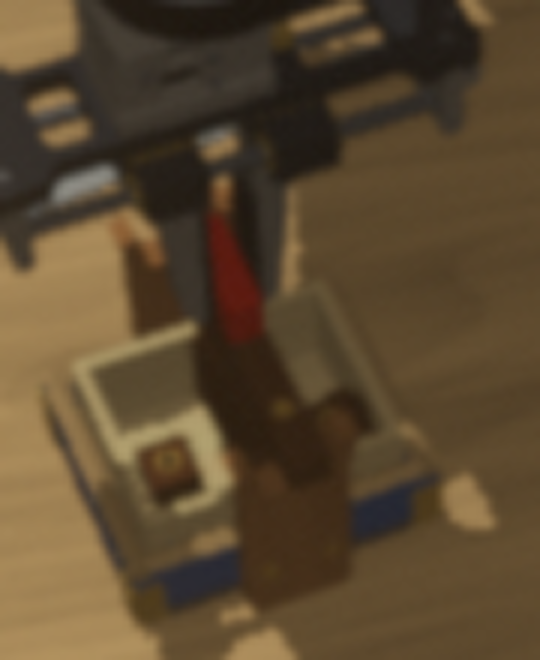

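View pics/t32c.png

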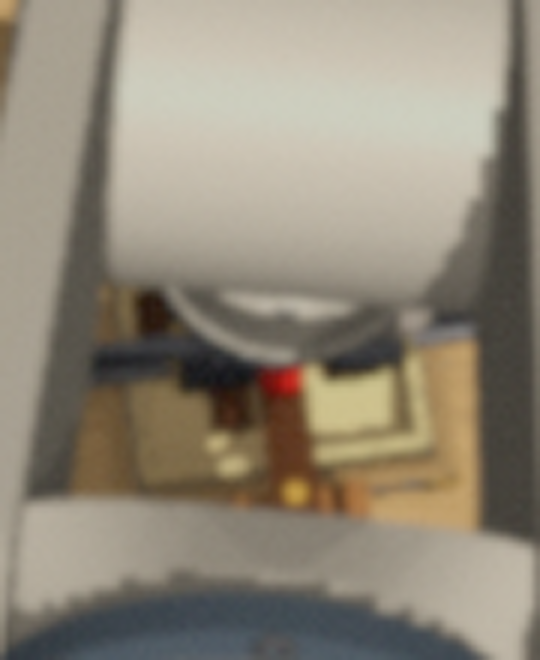

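Call:
carry_out --plan '[[[0, 0, -0.012, 0, 0, 0], [0, 0, -0.024, 0, 0, 0], [0, 0, -0.036, 0, 0, 0], [0, 0, -0.046, 0, 0, 0], [0, 0, -0.056, 0, 0, 0], [0, 0, -0.064, 0, 0, 0], [0, 0, -0.07, 0, 0, 0], [0, 0, -0.073, 0, 0, 0]]]'

```text
time: 55.1
eef_pos: [0.4884, -0.0259, 0.1051]
eef_rot: [-0.12, 1.57, 0.122]
contact_force: [-0.0, 0.6, -0.9]
gripper_width: 0.0157
```

Call:
carry_out --plan '[[[0, 0, -0.003, 0, 0, 0], [0, 0, -0.005, 0, 0, 0], [0, 0, -0.007, 0, 0, 0], [0, 0, -0.008, 0, 0, 0], [0, 0, -0.008, 0, 0, 0], [0, 0, -0.008, 0, 0, 0], [0, 0, -0.008, 0, 0, 0], [0, 0, -0.008, 0, 0, 0]]]'

```text
time: 55.9
eef_pos: [0.4885, -0.0259, 0.1032]
eef_rot: [-0.12, 1.57, 0.123]
contact_force: [-1.5, 0.0, 5.5]
gripper_width: 0.0156
```

Call:
carry_out --plan '[[[0, 0, 0.002, 0, 0, 0], [0, 0, 0.002, 0, 0, 0], [0, 0, 0.002, 0, 0, 0], [0, 0, 0.002, 0, 0, 0], [0, 0, 0.002, 0, 0, 0], [0, 0, 0.06, 0, 0, 0], [0, 0, 0.15, 0, 0, 0], [0, 0, 0.25, 0, 0, 0]]]' --jaw 34

```text
time: 56.7
eef_pos: [0.4878, -0.0259, 0.1784]
eef_rot: [-0.119, 1.572, 0.123]
contact_force: [0.4, 0.3, -0.5]
gripper_width: 0.0341
```

Call:
carry_out --plan '[[[0, 0.05, 0.1, 0, 0, 0], [0, 0.12, 0.2, 0, 0, 0], [0, 0.24, 0.2, 0, 0, 0], [0, 0.38, 0.2, 0, 0, 0], [0, 0.52, 0.2, 0, 0, 0], [0, 0.66, 0.2, 0, 0, 0], [0, 0.8, 0.2, 0, 0, 0], [0, 0.9, 0.2, 0, 0, 0]]]'

```text
time: 57.5
eef_pos: [0.4875, 0.2466, 0.2384]
eef_rot: [-0.12, 1.572, 0.124]
contact_force: [0.4, 0.6, -0.7]
gripper_width: 0.0338
```

Run:
```python
from h import *
o=arm.observe();print(o['eef_pos'])
snap('scene','s33');crop('s33',250,110,350,215,7,'s33c');snap('top','t33');crop('t33',280,180,370,290,7,'t33c')
```

```text
[0.48749772 0.24657986 0.23839481]
```

View pics/s33c.png

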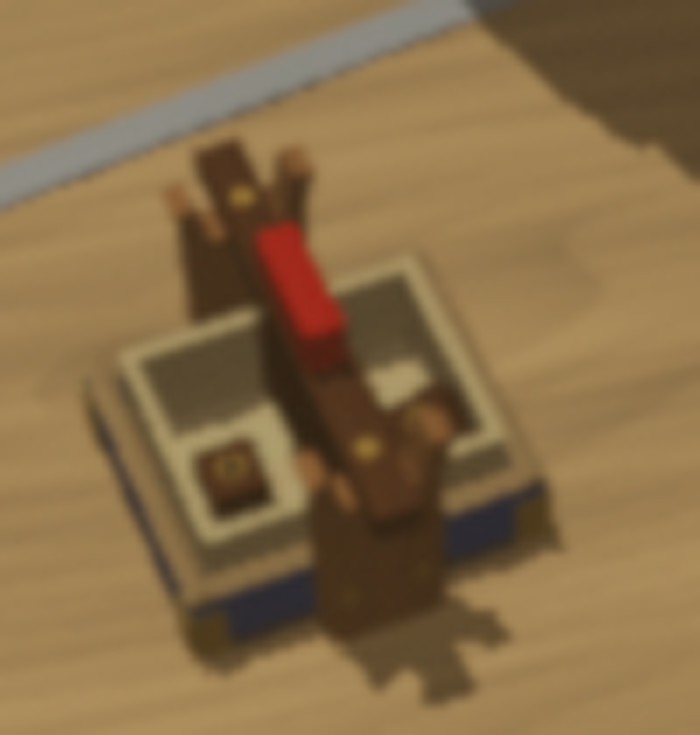

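View pics/t33c.png

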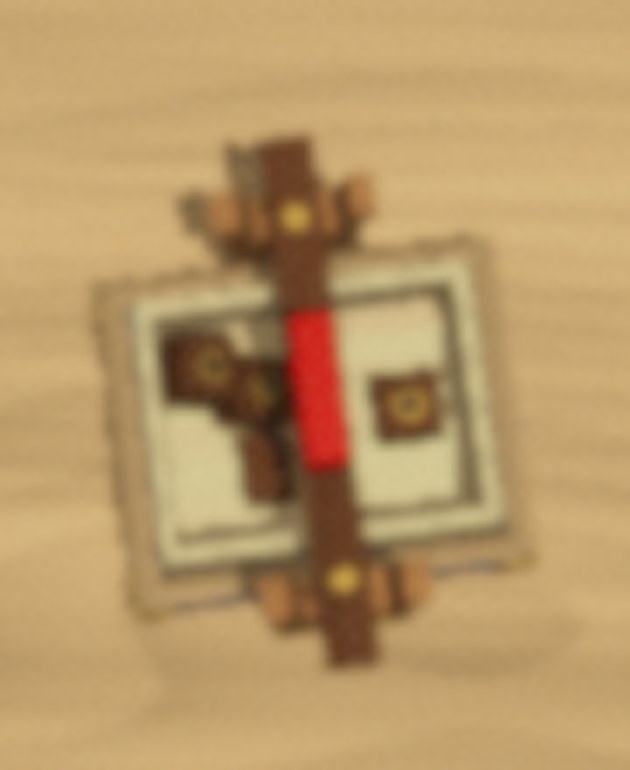

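View pics/s33.png

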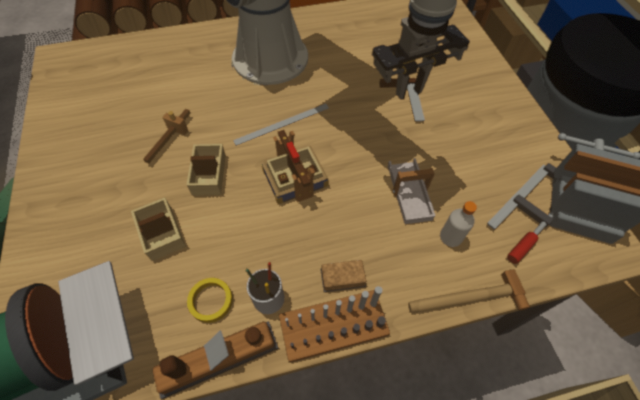

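Run:
```python
from h import *
print(arm.close_job()); print(arm.observe()['time'])
```

```text
the job is handed in; nothing more can be done
None
the job is handed in; nothing more can be done
```

The job is done and handed in at about 58 s; no verdict was reported.

- **Till:** From its measured size (about 116 x 90 mm) I tried the till at (0.605, -0.226) first. It dropped fully home with no contact until the case floor (TCP height 50.7 mm, 50.5 expected). The other two tills were never tried; I measured both as too long and too narrow for this case.
- **Blocks:** Tipping the tray slid all three of its blocks in, but two ended up stacked with the upper one at about 61 mm, above the 56 mm rim. I dragged it off the stack with the closed fingertips and pressed it down. The loose bench block then went into the other compartment.
- **Tray and bar:** The empty tray is back where it stood. The bar is down in both notches: contact came at 103.2 mm against 103.3 expected, and it is centred along its length to under 1 mm.

**Last checks:**
- **Block count and height:** The last pictures show four blocks in the till. The highest still leans slightly on its neighbour; its top centre measured 48 mm, with its high edge at an estimated 51 mm, so only about 5 mm below the rim.
- **Case position:** The case had moved less than about 1 mm when I checked just before laying the bar.
- **Bar in the notches:** The bar sits up to about 1.6 mm off centre across one notch, within its play.
- **Camera disagreement:** The two cameras disagreed by 2 to 4 mm; I used their mean, and the grips agreed with it.
- **Disturbance:** One of the unused tills was knocked aside during the run and left standing flat where it ended up.

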